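# Grade a scoop of stones over a riddle

## Robot

A 7-joint arm with a two-finger parallel gripper is mounted at the origin on the work surface. World frame = base frame: x ahead of the robot, y to its left, z up, the work surface at z = 0. Lengths are in mm, angles in rad, forces in N, time in s.
With the tool pointing down it reaches from about 400 to 850 mm from the base axis. Payload 4.5 kg.
Tool frame: the origin (TCP) lies midway between the tips of the shut fingers; the grasp point (between the pads) lies 19 mm behind it; z points along the fingers, y is the direction in which the jaws open and shut (so a half turn about z gives the same grasp; the last joint's range is limited). The gripper opens to 88 mm and grips with 3 to 60 N. Pads are 18 mm wide; open, the fingers measure 123 mm over their backs; the gripper's body (75 mm by 187 mm) begins 45 mm behind the grasp point.
Start: joints at [1.344, 0.689, -0.195, 1.565, 0.157, 0.902, -0.215], TCP at [161.188, -603.883, 210.243] pointing down, gripper open.
Joint ranges: [-3.01, 3.01], [-0.46, 2.08], [-1.47, 1.51], [0.13, 2.56], [-1, 4.14], [0.04, 2.09], [-2.66, 2.66]. Speed limits (rad/s): [2.57, 2.57, 3.14, 3.14, 3.14, 3.14, 3.14].

## Interface

Orientations are given as a unit quaternion [x, y, z, w].
In Python, from rig import manip, viewer gives the robot as it stands. The module is installed in compiled form; this text tells all that it offers.
- The arm moves only by the tool jog_arm, never from a script. Its argument "rows" is one flat list of numbers, 7 for each row, row after row: the opening, from -1 (shut) to 1 (fully open), then the shift along the world's x, y, z in units of 30 mm (1.0 is 30 mm), then the turn, a rotation vector about the world's x, y, z in units of 6 degrees (1.0 is 6 degrees). In form: [gripper, tx, ty, tz, wx, wy, wz, gripper, tx, ty, tz, wx, wy, wz, ...]. A call has exactly 5 rows; each row is the pose to reach, as a shift and turn from the pose measured when the call began; what a row does not reach only later rows make up. A row lasts 1/12 s, in which the tool goes at most 41.7 mm and 7.16 degrees, less where a joint would pass 70% of its speed; a pose out of reach is approached as far as the arm can. A call with a gripper value outside its range is refused whole. The fingers move at their own pace and stop on an object; "grip_force" is the grip in N (left out, the last holds). Time passes only in rows, so rows that repeat a pose let the fingers close, or fill a call up. It gives the time, the measured TCP pose, the force and the opening at its end, in the units of the state.
- manip.read_state(): the state, without advancing time (a new reading comes with each control period).
- viewer.capture(name): name is "side" or "top"; returns a dict with "image" (420x560x3 uint8, red, green, blue), "depth" (420x560 float32, mm along the optical axis (not along the pixel's ray), 0 where there is no reading), "fovy" (degrees; the focal length in pixels is half the picture's height over the tangent of half this angle, whatever the lens; pixels are square), "cx", "cy" (the principal point, pixels), "dist" ([k1, k2, p1, p2, k3] as OpenCV has them; the pictures are not rectified), "cam_to_world" (4x4, takes a point from camera to world coordinates). Camera axes: x right, y down, z forward; pixel columns grow to the right and rows downward; lengths in mm; the calibration is good to about 2 mm. A picture is of the moment at which its call begins.
- manip.finish_job(): hands the job in, once; it reports no verdict.
The state is a dict: "time": time; "joint_pos": joint angles; "dq": joint speeds; "tau": joint torques, N m; "tcp_pos": TCP position; "ee_rot": TCP orientation; "ft_force": force on the tool from outside, world axes, zero at the start; "moment": the same for the moment, N m; "finger_gap": finger opening in mm.
Only numpy, scipy, OpenCV 4.12 (cv2) and the standard library are available. Lean on these libraries where they do the work, as an engineer would, in place of code of your own. Each camera call takes 0.05 s, during which the arm holds its last target.

## Task

Tip the loaded hand scoop out over the round riddle so that the five small pebbles drop through its mesh into the tub underneath, and set the empty scoop back down flat on the bench. Then pick the two big stones that stay on top of the mesh off it and lay them in the white tray. Leave the other things on the bench where they are.

Things in the scene. Friction and masses are not known exactly. Their poses are not given: they have to be found in the camera images.
- scoop: Loose aluminium hand scoop, loaded 0.36 kg. Origin: under the middle of its flat pan, at bench level; x from nose to handle, z up. Pan 110 mm wide, from x = -85 mm (open nose) to +70 mm (back wall); walls 52 mm high, falling to 26 mm at the nose. Floor 3 mm thick; forward of x = -30 mm it ramps up 12 mm, which holds the load when level. At 0.8 to 1 rad nose-down the load slides out.
- scoop_grip (a point): Middle of the scoop's wooden handle: a straight bar along the scoop's x, 24 mm wide (y), 22 mm high, from scoop x = +82 to +194 mm; this point is at x = +125 mm and 43 mm above the underside of the scoop. Axes as the scoop's.
- scoop_nose (a point): Middle of the scoop's open front edge, on the floor: x = -85 mm, 15 mm above the underside. Axes as the scoop's.
- mesh (a point): Centre of the riddle's level wire mesh, 88 mm above the bench; z up. The riddle is a round sieve: sheet-steel rim 260 mm inside, 272 mm outside, its top edge 38 mm above the mesh. It sits on a round grey tub (292 mm at its widest); both stay put. Mesh openings 30 mm square, wires 3 mm thick, 33.5 mm apart along this point's x and y.
- tray_floor (a point): Middle of the white plastic tray's inner floor, 4 mm above the bench. Tray fixed, outside 200 mm (its x) by 150 mm (y), walls 4 mm thick with the top 35 mm above the bench. Two other big stones are fixed in its end at x = +70 mm, reaching from x = +44 mm to the wall and 40 mm above the bench; the rest is free.
- stone0_centre (a point): Centre of a big loose smooth river stone, an ellipsoid 44 x 40 x 36 mm along its own x, y, z (may lie any way up), 85 g. It cannot pass the mesh.
- stone1_centre (a point): Centre of a big loose smooth river stone, an ellipsoid 44 x 40 x 36 mm along its own x, y, z (may lie any way up), 85 g. It cannot pass the mesh.
- pebble0_centre (a point): Centre of a small loose river pebble, an ellipsoid 21 x 19 x 17 mm, 10 g. It passes the mesh.
- pebble1_centre (a point): Centre of a small loose river pebble, an ellipsoid 21 x 19 x 17 mm, 10 g. It passes the mesh.
- pebble2_centre (a point): Centre of a small loose river pebble, an ellipsoid 21 x 19 x 17 mm, 10 g. It passes the mesh.
- pebble3_centre (a point): Centre of a small loose river pebble, an ellipsoid 21 x 19 x 17 mm, 10 g. It passes the mesh.
- pebble4_centre (a point): Centre of a small loose river pebble, an ellipsoid 21 x 19 x 17 mm, 10 g. It passes the mesh.
- pot: Not part of the job: empty terracotta plant pot, 90 mm across and 80 mm high. Origin: centre of its underside.
- jar: Not part of the job: small lidded glass jar, 54 mm across and 75 mm high. Origin: centre of its underside.
- brush: Not part of the job: wooden-handled brush lying flat, 190 mm long. Origin: about its middle, on the bench.
- forceps: Not part of the job: steel forceps lying flat, 130 mm long. Origin: about its middle, on the bench.
- lidbox: Not part of the job: clear lidded specimen box 114 x 84 x 54 mm. Origin: centre of its underside.
- beaker: Not part of the job: glass beaker, 74 mm across and 90 mm high. Origin: centre of its underside.

How it is judged:
By the outcome, as a careful person would: the job done as asked, in the order asked, and still so for the second after the job is handed in, with the robot touching nothing.
It also fails if it takes over 72 s, if anything falls off the work surface, if the arm or the gripper's body presses on something with over 40 N, if the wrist force passes 120 N, or if a joint passes its speed limit or range.

## Working session

There is one attempt and no reset: what is moved stays moved. The work goes in short steps, Python scripts to look and compute and a tool call to move; the robot and the scene stay as the last step left them, time stands still between calls to the robot, and variables do not carry over. Pictures are saved under pics/ and viewed, and the job is handed in when it is done.

Besides the shell and the picture viewer there is one more tool, called after ">>>" in YAML: its name, and indented under it one key for each argument. jog_arm: Moves the arm, as the interface text tells. Its arguments: {"type":"object","properties":{"rows":{"type":"array","items":{"type":"number"}},"grip_force":{"type":"number"}},"required":["rows"]}

```bash
mkdir -p pics; ls; python3 - <<'E'
from rig import manip, viewer
import cv2
s=manip.read_state()
for k,v in s.items(): print(k,v)
for n in ("side","top"):
    c=viewer.capture(n)
    cv2.imwrite(f"pics/{n}0.png",c["image"][:,:,::-1])
    print(n,c["fovy"],c["cx"],c["cy"],c["dist"],c["cam_to_world"])
E
```

```text
pics
time 0.0
joint_pos [ 1.34378306  0.69000183 -0.19452032  1.56630477  0.15731121  0.9024944
 -0.21506786]
dq [ 0.0011081  -0.00144442  0.00097905  0.00203965  0.00151666 -0.00129943
 -0.00028181]
tau [-1.64585476e-04 -5.27559364e+01 -1.26688186e+00 -1.53427577e+01
 -5.25835762e-02  6.54370553e-03  1.76000049e-04]
tcp_pos [ 160.94518567 -603.23354291  209.40956454]
ee_rot [ 9.91500654e-01  1.30098535e-01 -1.83348727e-04 -8.88878918e-04]
ft_force [-0.31661564 -0.07872412 -0.3372334 ]
moment [ 0.02645099 -0.01413853  0.03057737]
finger_gap 88.17299528973716
side 55.759423567933446 276.8312804462093 210.94452877853732 [-0.01714757  0.          0.          0.          0.        ] [[ 9.46722538e-01 -1.97319760e-01  2.54521804e-01  2.68233218e+02]
 [-3.21439760e-01 -6.27599515e-01  7.09080623e-01 -7.74811438e+02]
 [ 1.98221419e-02 -7.53116034e-01 -6.57589022e-01  8.09276707e+02]
 [ 0.00000000e+00  0.00000000e+00  0.00000000e+00  1.00000000e+00]]
top 52.488591024383716 282.2310076530256 212.75747659489818 [0.02201687 0.         0.         0.         0.        ] [[-1.78638330e-02 -9.96706415e-01  7.91024962e-02  4.26936614e+02]
 [-9.99816569e-01  1.83539746e-02  5.47350608e-03  1.27790975e+01]
 [-6.90732383e-03 -7.89902086e-02 -9.96851461e-01  1.50059504e+03]
 [ 0.00000000e+00  0.00000000e+00  0.00000000e+00  1.00000000e+00]]
```

View pics/side0.png

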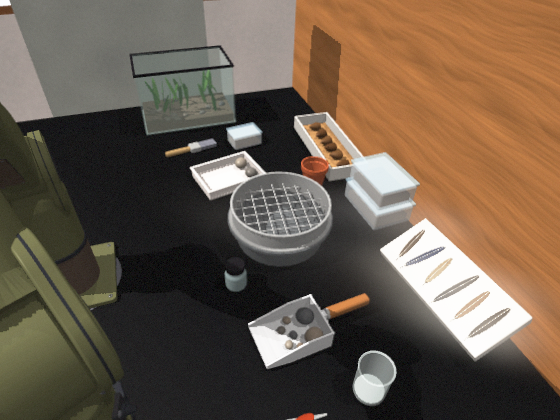

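View pics/top0.png

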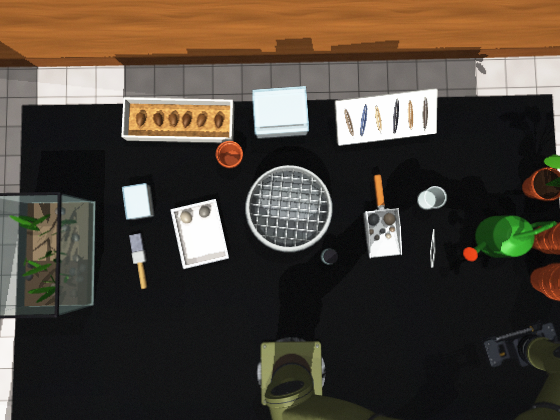

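```bash
cat > h.py <<'E'
import numpy as np, cv2, os
from rig import manip, viewer
np.set_printoptions(suppress=True,precision=3)
def cap(n):
    c=viewer.capture(n); h=c["image"].shape[0]
    f=h/2/np.tan(np.radians(c["fovy"]/2)); c["f"]=f
    c["K"]=np.array([[f,0,c["cx"]],[0,f,c["cy"]],[0,0,1]]); c["D"]=np.array(c["dist"],float); c["T"]=np.array(c["cam_to_world"])
    return c
def rays(c,uv):
    uv=np.asarray(uv,float).reshape(-1,1,2)
    p=cv2.undistortPoints(uv,c["K"],c["D"]).reshape(-1,2)
    return np.c_[p,np.ones(len(p))]
def plane(c,uv,z):
    d=rays(c,uv)@c["T"][:3,:3].T; o=c["T"][:3,3]
    return o+d*((z-o[2])/d[:,2])[:,None]
def cloud(c):
    h,w=c["depth"].shape; v,u=np.mgrid[:h,:w]
    p=rays(c,np.c_[u.ravel(),v.ravel()])*c["depth"].ravel()[:,None]
    return (p@c["T"][:3,:3].T+c["T"][:3,3]).reshape(h,w,3)
def proj(c,P):
    R=c["T"][:3,:3].T; t=-R@c["T"][:3,3]
    return cv2.projectPoints(np.asarray(P,float).reshape(-1,3),cv2.Rodrigues(R)[0],t,c["K"],c["D"])[0].reshape(-1,2)
def save(c,name,box=None,scale=1):
    im=c["image"][:,:,::-1]
    if box: im=im[box[1]:box[3],box[0]:box[2]]
    im=cv2.resize(im,None,fx=scale,fy=scale,interpolation=cv2.INTER_CUBIC)
    assert not os.path.exists("pics/"+name); cv2.imwrite("pics/"+name,im)
def blobs(m,mn=20):
    n,l,st,ce=cv2.connectedComponentsWithStats(m.astype(np.uint8))
    return [(st[i],ce[i],l==i) for i in range(1,n) if st[i][4]>=mn]
E
python3 - <<'E'
from h import *
for n in ("top","side"):
    c=cap(n); hsv=cv2.cvtColor(c["image"],cv2.COLOR_RGB2HSV); P=cloud(c)
    m=(hsv[...,0]>5)&(hsv[...,0]<20)&(hsv[...,1]>150)&(hsv[...,2]>90)
    print(n)
    for st,ce,l in blobs(m,40):
        pts=P[l]; w=plane(c,np.argwhere(l)[:,::-1],52)
        r=cv2.minAreaRect(w[:,:2].astype(np.float32))
        if -500<r[0][1]<-50 and 300<r[0][0]<800:
            vx=cv2.fitLine(w[:,:2].astype(np.float32),cv2.DIST_L2,0,.01,.01).ravel()
            print("orange",st,ce,np.median(pts,0),r,vx)
    # tall height map things
    g=(P[...,2]>30)&(P[...,0]>250)&(P[...,0]<800)&(abs(P[...,1])<500)&(c["depth"]>0)
    if n=="top":
      for st,ce,l in blobs(g,60):
        print(st,P[l].min(0),P[l].max(0),P[l].mean(0))
      z=np.clip(P[...,2],0,200); cv2.imwrite("pics/hm0.png",cv2.resize((z[130:280,150:460]).astype(np.uint8),None,fx=2.5,fy=2.5))
    save(c,n+"_z1.png",(150,130,460,280) if n=="top" else (170,130,430,400),2.2 if n=="side" else 2.5)
E
```

```text
top
orange [374 175  11  30 219] [378.753 189.543] [ 616.703 -310.054   53.537] ((615.409912109375, -310.5100402832031), (102.23409271240234, 24.72172737121582), 4.670725345611572) [   0.997    0.083  615.418 -310.446]
[337 136  66   9 298] [ 776.29  -398.313   30.833] [ 799.999 -174.94    63.567] [ 791.862 -257.636   50.68 ]
[217 141  26  27 317] [699.232 152.777  30.224] [788.117 238.022  86.509] [753.947 201.08   62.966]
[ 246  165   87   87 2554] [ 411.595 -146.914   30.004] [702.049 142.568 136.558] [560.317  -2.069  87.434]
[365 174  37  80 601] [ 399.825 -384.129   30.114] [ 670.144 -263.287   62.888] [ 549.064 -313.946   47.524]
[141 183  11  34 239] [539.837 473.617  30.02 ] [653.106 499.965  64.275] [591.917 488.441  51.688]
[419 186  21  23 167] [ 548.093 -499.472   30.074] [ 619.493 -448.722   96.668] [ 583.108 -467.061   68.49 ]
[171 199  58  69 483] [363.448 209.123  30.047] [595.411 404.718  43.242] [479.835 309.593  35.53 ]
[199 206  11  11  71] [537.011 274.207  30.026] [571.976 309.202  42.305] [554.043 291.85   34.813]
[180 211  11  12  91] [517.405 339.     30.153] [555.668 373.908  43.868] [536.451 354.256  35.967]
[384 213  11  11  84] [ 500.955 -364.082   30.38 ] [ 535.869 -329.594   44.971] [ 516.7   -347.473   35.499]
[322 248  16  16 200] [ 368.593 -159.265   30.853] [ 419.324 -111.403   82.105] [ 393.654 -134.278   70.319]
side
orange [326 294  43  23 394] [347.152 304.269] [ 608.927 -316.623   53.839] ((613.7559814453125, -316.25091552734375), (102.6489486694336, 28.921052932739258), 5.700109958648682) [   0.992    0.122  611.031 -315.408]
```

View pics/top_z1.png

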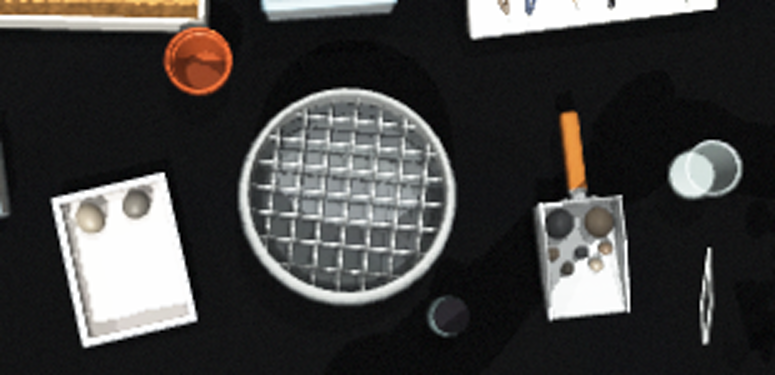

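View pics/side_z1.png

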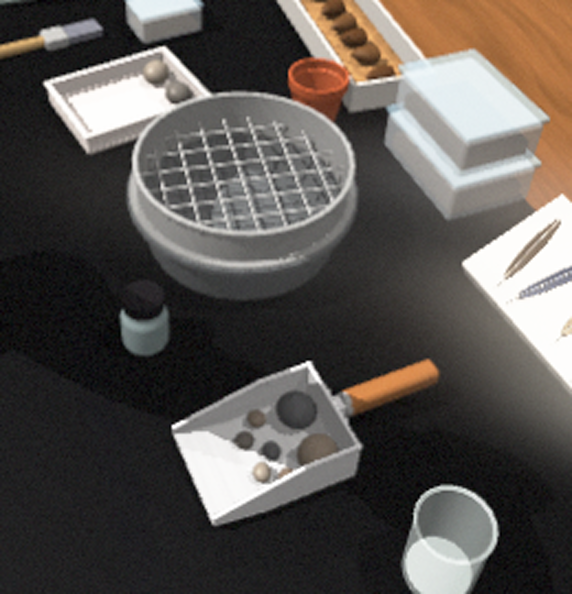

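```bash
python3 - <<'E'
from h import *
c=cap("top"); im=c["image"]; P=cloud(c); hsv=cv2.cvtColor(im,cv2.COLOR_RGB2HSV)
# rim outer contour: bright blob around riddle
g=np.zeros(im.shape[:2],np.uint8); g[155:260,238:340]=(im[155:260,238:340].max(2)>110)
b=max(blobs(g,100),key=lambda t:t[0][4])
cs,_=cv2.findContours(b[2].astype(np.uint8),cv2.RETR_EXTERNAL,cv2.CHAIN_APPROX_NONE)
ct=max(cs,key=len).reshape(-1,2)
w=plane(c,ct,120)[:,:2]; print("rim",cv2.minEnclosingCircle(w.astype(np.float32)), cv2.fitEllipse(w.astype(np.float32)))
# tray
g=np.zeros(im.shape[:2],np.uint8); g[190:275,165:235]=(im[190:275,165:235].min(2)>120)
b=max(blobs(g,100),key=lambda t:t[0][4])
w=plane(c,np.argwhere(b[2])[:,::-1],35)[:,:2]; print("tray",cv2.minAreaRect(w.astype(np.float32)))
# scoop pan
g=np.zeros(im.shape[:2],np.uint8); g[200:262,358:408]=(im[200:262,358:408].min(2)>110)
g=cv2.morphologyEx(g,cv2.MORPH_CLOSE,np.ones((9,9)))
b=max(blobs(g,100),key=lambda t:t[0][4])
uv=np.argwhere(b[2])[:,::-1]; w=plane(c,uv,35)[:,:2]
a=.083; R=np.array([[np.cos(a),np.sin(a)],[-np.sin(a),np.cos(a)]])
q=(w-[477.5,-322])@R.T; print("pan in scoop frame",q.min(0),q.max(0)); print(cv2.minAreaRect(w.astype(np.float32)))
l=(hsv[...,0]>5)&(hsv[...,0]<20)&(hsv[...,1]>130)&(hsv[...,2]>60); l[:, :365]=0; l[:,:][:, 395:]=0; l[:165]=0; l[206:]=0
w=plane(c,np.argwhere(l)[:,::-1],54)[:,:2]; q=(w-[477.5,-322])@R.T; print("handle",q.min(0),q.max(0))
# stones in tray
for (u,v) in ((187,217),(204,211)): print(plane(c,[[u,v]],25))
save(c,"riddle0.png",(235,155,345,260),5)
# wire pattern: bright line analysis in mesh plane
g=im.max(2).astype(np.uint8)
xs,ys=np.mgrid[-130:130:1.0,-130:130:1.0]
E
```

```text
rim ((552.6444091796875, -0.6099144220352173), 141.15382385253906) ((552.6822509765625, -0.3299122750759125), (277.9266662597656, 279.10736083984375), 83.59697723388672)
tray ((477.7969665527344, 307.86981201171875), (211.1472930908203, 161.69224548339844), 12.198083877563477)
pan in scoop frame [-88.23  -62.036] [86.847 56.466]
((476.9136047363281, -325.08685302734375), (175.24916076660156, 117.63372039794922), 4.0578718185424805)
handle [ 85.772 -12.284] [191.604  13.986]
[[535.337 351.934  25.   ]]
[[555.17  292.836  25.   ]]
```

View pics/riddle0.png

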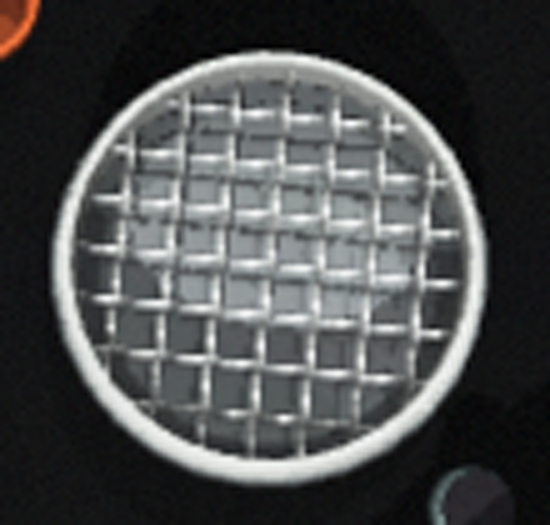

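>>> jog_arm:
  rows: [1,1.1,0.74,-0.1,0,0,-0.2,1,2.2,1.5,-0.3,0,0,-0.5,1,3.3,2.2,-0.5,0,0,-0.8,1,4.4,3.0,-0.7,0,0,-1.2,1,5.5,3.7,-0.9,0,0,-1.7]
  grip_force: 55

```text
time: 0.67
tcp_pos: [327.4, -490.9, 182.6]
ee_rot: [0.999, 0.04, 0.0, -0.001]
ft_force: [0.2, -0.2, 0.7]
finger_gap: 87.8
```

>>> jog_arm:
  rows: [1,1.1,0.74,-0.1,0,0,0,1,2.2,1.5,-0.3,0,0,0,1,3.3,2.2,-0.5,0,0,0,1,4.4,3.0,-0.7,0,0,0,1,5.5,3.7,-0.9,0,0,0]

```text
time: 1.08
tcp_pos: [493.9, -378.0, 155.3]
ee_rot: [0.999, 0.041, -0.0, -0.001]
ft_force: [0.5, -1.2, -0.2]
finger_gap: 88.1
```

>>> jog_arm:
  rows: [0,1.0,0.7,-0.1,0,0,0,0,2.1,1.4,-0.3,0,0,0,0,2.8,1.9,-0.5,0,0,0,0,3.1,2.15,-0.7,0,0,0,0,3.1,2.15,-0.7,0,0,0]

```text
time: 1.5
tcp_pos: [588.5, -309.6, 132.6]
ee_rot: [0.999, 0.043, -0.0, -0.002]
ft_force: [-1.1, 0.3, 0.4]
finger_gap: 56.9
```

>>> jog_arm:
  rows: [0,-0.1,-0.1,-1.0,0,0,0,0,-0.1,-0.1,-2.0,0,0,0,0,-0.1,-0.1,-2.9,0,0,0,0,-0.1,-0.1,-3.5,0,0,0,0,-0.1,-0.1,-3.6,0,0,0]

```text
time: 1.92
tcp_pos: [580.1, -314.3, 21.2]
ee_rot: [0.999, 0.042, -0.004, -0.003]
ft_force: [-0.6, 0.9, 0.4]
finger_gap: 44.0
```

>>> jog_arm:
  rows: [-1,0,0,0,0,0,0,-1,0,0,0,0,0,0,-1,0,0,0,0,0,0,-1,0,0,0,0,0,0,-1,0,0,0,0,0,0]

```text
time: 2.33
tcp_pos: [580.6, -315.6, 22.6]
ee_rot: [0.999, 0.041, -0.004, -0.002]
ft_force: [-0.8, -1.0, 1.2]
finger_gap: 21.6
```

```bash
python3 - <<'E'
from h import *
c=cap("side"); save(c,"grip1.png",(230,230,450,400),3.5)
s=manip.read_state(); print(s["finger_gap"],s["tcp_pos"],s["ft_force"])
E
```

```text
22.32863019904139 [ 580.757 -315.603   22.561] [-1.055 -1.757  1.663]
```

View pics/grip1.png

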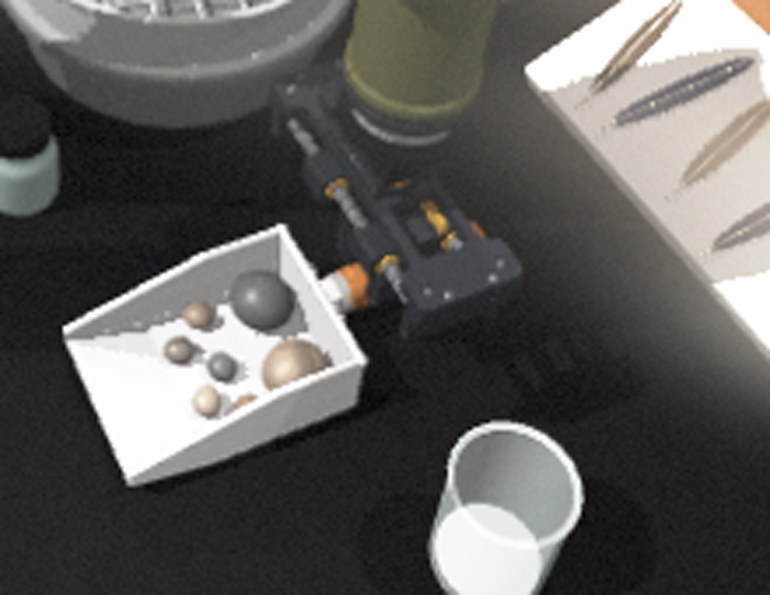

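>>> jog_arm:
  rows: [-1,0,0,0.3,0,0,0,-1,0,0,0.7,0,0,0,-1,0,0,1.2,0,0,0,-1,0,0,1.5,0,0,0,-1,0,0,1.5,0,0,0]

```text
time: 2.8
tcp_pos: [582.8, -316.0, 70.5]
ee_rot: [0.999, 0.042, -0.001, -0.001]
ft_force: [0.9, -0.2, -3.3]
finger_gap: 21.6
```

```bash
python3 - <<'E'
from h import *
c=cap("side"); save(c,"lift1.png",(230,200,450,400),3)
s=manip.read_state(); print(s["finger_gap"],s["tcp_pos"],s["ft_force"],s["moment"])
E
```

```text
21.82373778218878 [ 581.97  -315.751   69.194] [ 0.57   0.664 -4.425] [-0.044 -0.326 -0.039]
```

View pics/lift1.png

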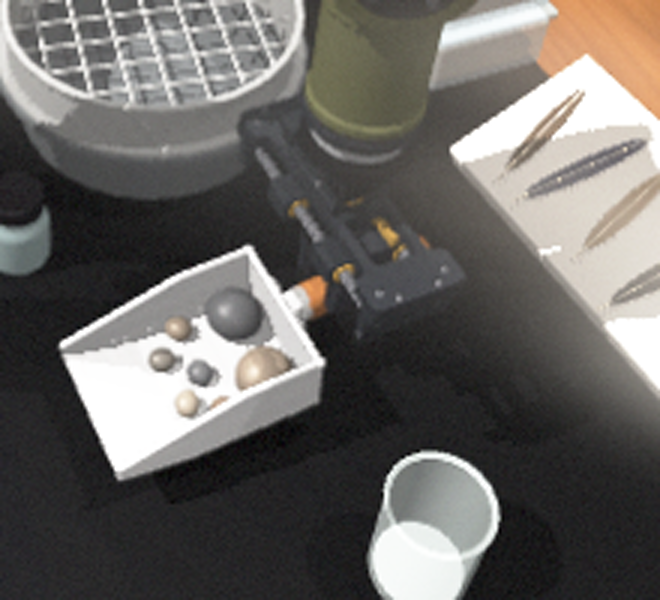

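>>> jog_arm:
  rows: [-1,0,0,0.5,0,0,0,-1,0,0,1.2,0,0,0,-1,0,0.2,2.1,0,0,0,-1,0,0.6,3.1,0,0,0,-1,0,1.2,4.0,0,0,0]

```text
time: 3.27
tcp_pos: [580.9, -281.4, 189.7]
ee_rot: [0.999, 0.04, -0.003, -0.001]
ft_force: [-0.0, -0.5, -2.3]
finger_gap: 22.0
```

>>> jog_arm:
  rows: [-1,0,0.8,0.8,0,0,0,-1,0.1,1.7,1.2,0,0,0,-1,0.3,2.6,1.4,0,0,0,-1,0.5,3.5,1.5,0,0,0,-1,0.7,4.4,1.5,0,0,0]

```text
time: 3.68
tcp_pos: [602.0, -147.9, 235.0]
ee_rot: [0.999, 0.04, -0.003, -0.001]
ft_force: [1.2, -0.1, -3.5]
finger_gap: 22.2
```

>>> jog_arm:
  rows: [-1,0.2,0.9,0,0,0,0,-1,0.5,1.8,0,0,0,0,-1,0.9,2.7,0,0,0,0,-1,1.3,3.5,0,0,0,0,-1,1.7,4.2,0,0,0,0]

```text
time: 4.1
tcp_pos: [652.6, -19.2, 234.1]
ee_rot: [0.999, 0.041, -0.004, -0.002]
ft_force: [1.2, 0.7, -3.8]
finger_gap: 21.7
```

```bash
python3 - <<'E'
from h import *
c=cap("side"); save(c,"carry1.png",(130,50,450,300),2.4)
s=manip.read_state(); print(s["finger_gap"],s["tcp_pos"],s["ft_force"],s["moment"],s["ee_rot"])
E
```

```text
21.987204154858212 [655.285 -12.118 233.999] [ 3.014  5.278 -3.295] [ 0.553 -0.624 -0.064] [ 0.999  0.044 -0.002 -0.004]
```

View pics/carry1.png

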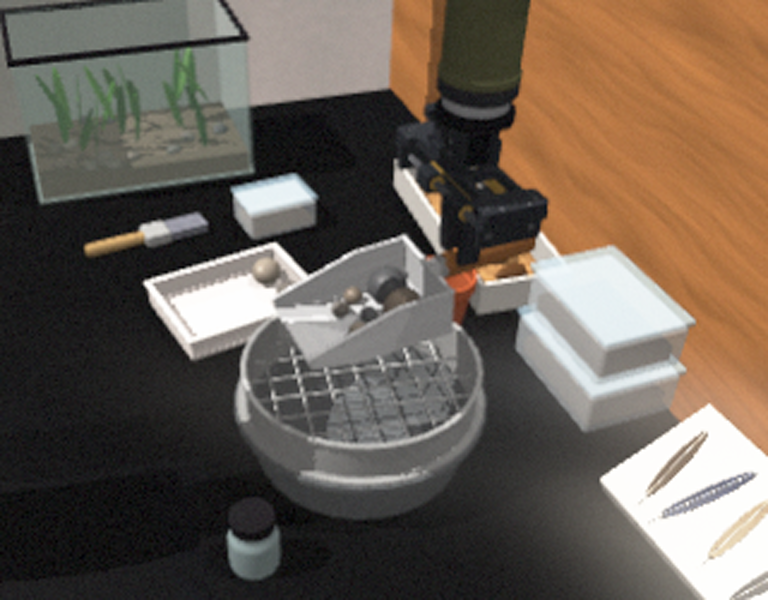

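>>> jog_arm:
  rows: [-1,0.4,0.1,0,0,-0.3,0,-1,1.1,0.3,-0.1,0,-0.7,0,-1,1.9,0.5,-0.3,0.1,-1.1,0,-1,2.6,0.6,-0.5,0.1,-1.5,0,-1,2.9,0.7,-0.7,0.1,-1.8,0]

```text
time: 4.57
tcp_pos: [743.9, 9.1, 211.7]
ee_rot: [0.995, 0.045, 0.094, -0.005]
ft_force: [0.7, 0.2, -3.6]
finger_gap: 21.9
```

```bash
python3 - <<'E'
from h import *
c=cap("side"); save(c,"tilt1.png",(180,80,450,280),2.8)
s=manip.read_state(); print(s["finger_gap"],s["tcp_pos"],s["ft_force"],s["moment"],s["ee_rot"],s["joint_pos"])
E
```

```text
21.82568732303522 [742.265  10.066 209.765] [ 0.186  0.759 -5.626] [ 0.209 -0.045 -0.025] [ 0.995  0.045  0.092 -0.006] [-0.053  0.767 -0.038  1.401  0.03   0.79  -1.578]
```

View pics/tilt1.png

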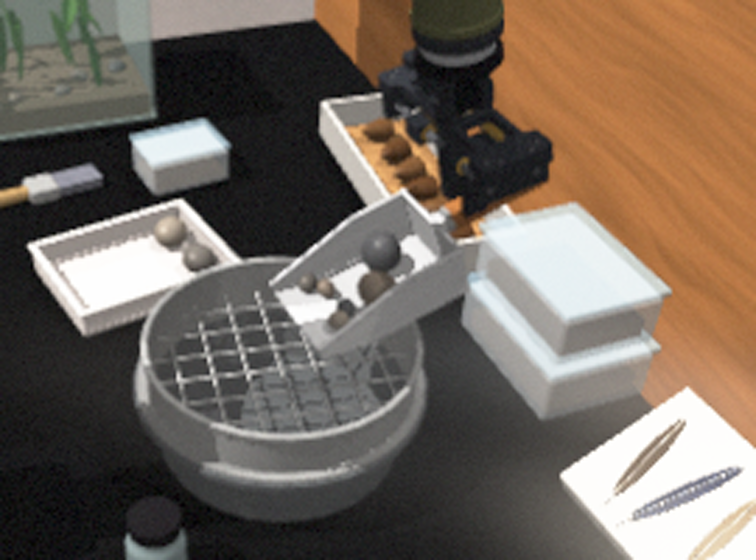

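>>> jog_arm:
  rows: [-1,0,0,-0.2,0,-0.5,0,-1,0,0,-0.1,0.1,-1.1,0,-1,-0.1,0,0.2,0.1,-1.7,0,-1,-0.2,0,0.5,0.2,-2.3,0,-1,-0.3,0,0.8,0.2,-2.9,0]

```text
time: 5.03
tcp_pos: [731.8, 9.0, 233.5]
ee_rot: [0.969, 0.044, 0.242, -0.009]
ft_force: [-0.0, -0.3, -3.3]
finger_gap: 22.1
```

```bash
python3 - <<'E'
from h import *
c=cap("side"); save(c,"tilt2.png",(180,80,450,280),2.8)
s=manip.read_state(); print(s["finger_gap"],s["tcp_pos"],s["ft_force"],s["moment"],s["ee_rot"])
E
```

```text
22.04784245132738 [728.613   9.092 233.412] [-4.78  -0.334 -3.431] [-0.038  1.038 -0.015] [ 0.969  0.044  0.241 -0.009]
```

View pics/tilt2.png

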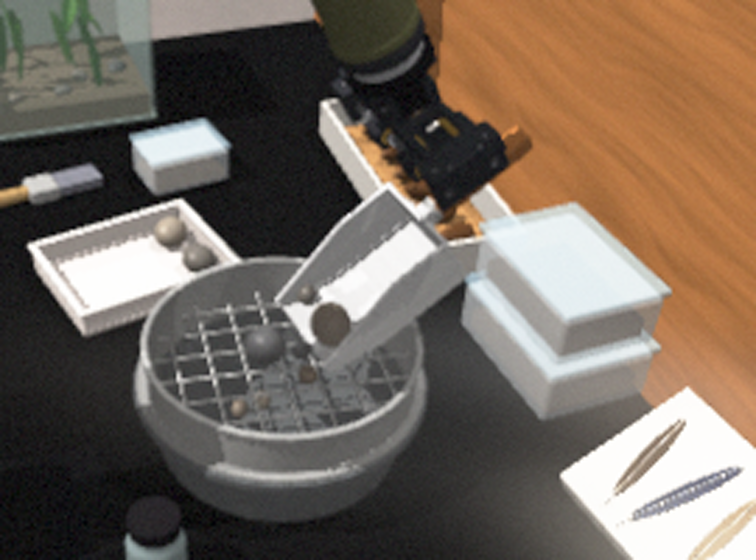

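>>> jog_arm:
  rows: [-1,-0.2,0,0.4,0.1,-0.7,0,-1,-0.5,0,0.8,0.1,-1.4,0,-1,-0.8,0,1.2,0.2,-2.1,0,-1,-1.1,0,1.6,0.2,-2.8,0,-1,-1.4,0,2.0,0.3,-3.4,0]

```text
time: 5.5
tcp_pos: [710.9, 2.9, 291.4]
ee_rot: [0.946, 0.041, 0.32, -0.008]
ft_force: [0.5, -0.5, -1.6]
finger_gap: 22.1
```

```bash
python3 - <<'E'
from h import *
c=cap("side"); save(c,"tilt3.png",(180,80,450,280),2.8)
s=manip.read_state(); print(s["finger_gap"],s["tcp_pos"],s["ft_force"],s["moment"],s["ee_rot"])
E
```

```text
22.002686835823877 [710.801   2.506 295.143] [-1.916  0.364  0.031] [-0.079  0.773 -0.022] [ 0.945  0.041  0.323 -0.008]
```

View pics/tilt3.png

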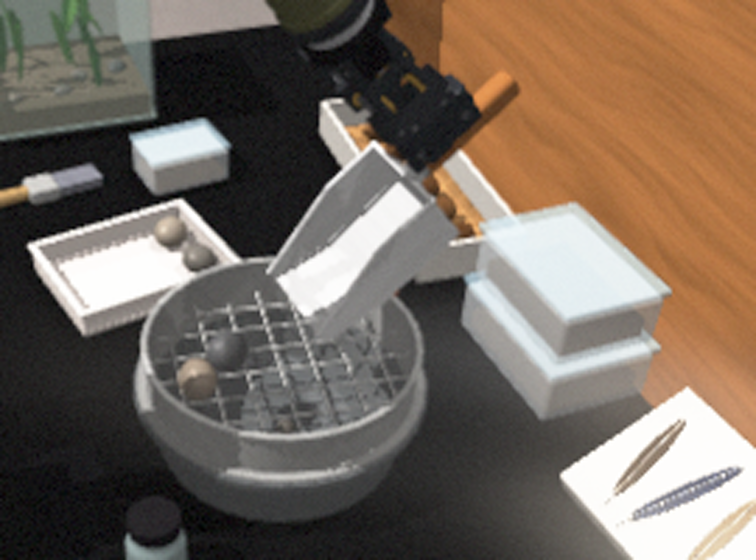

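```bash
python3 - <<'E'
from h import *
c=cap("top"); save(c,"top_t3.png",(220,120,360,270),4)
s=manip.read_state(); print(s["joint_pos"])
E
```

```text
[-0.016  0.505 -0.08   1.94   0.789  0.057 -2.329]
```

View pics/top_t3.png

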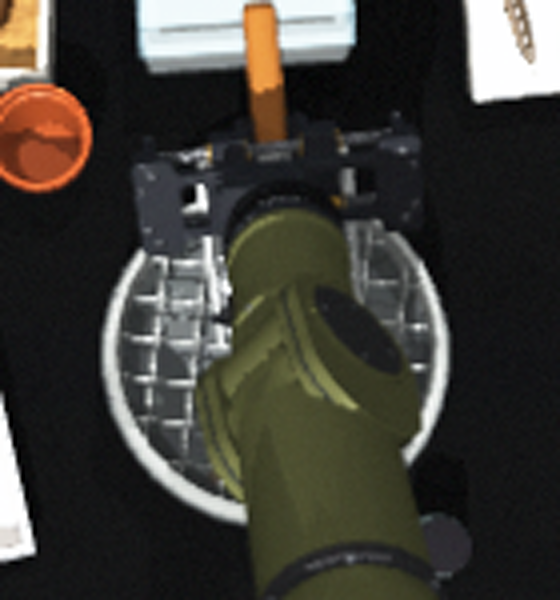

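>>> jog_arm:
  rows: [-1,0,0,0,0,1.0,0,-1,0,0,0,-0.2,2.0,0,-1,0,0.1,-0.2,-0.3,3.0,0,-1,0,0.2,-0.5,-0.4,4.0,0,-1,0,0.2,-0.8,-0.4,5.0,0]

```text
time: 6.02
tcp_pos: [709.9, 10.8, 271.5]
ee_rot: [0.994, 0.046, 0.101, -0.002]
ft_force: [2.1, -0.3, -1.4]
finger_gap: 21.6
```

```bash
python3 - <<'E'
from h import *
c=cap("side"); save(c,"back1.png",(180,80,450,280),2.8)
s=manip.read_state(); print(s["tcp_pos"],s["ee_rot"],s["joint_pos"])
E
```

```text
[712.553   9.61  268.262] [ 0.994  0.045  0.097 -0.002] [ 0.231  0.715 -0.605  1.426  0.512  0.953 -1.965]
```

View pics/back1.png

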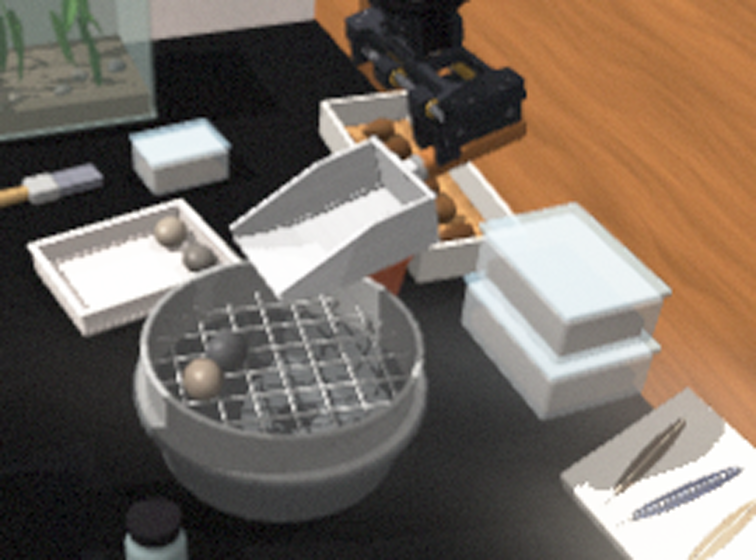

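>>> jog_arm:
  rows: [-1,-0.4,-0.4,0,0,0.4,0,-1,-0.9,-1.2,0,-0.1,0.8,0,-1,-1.5,-2.1,0,-0.1,1.2,0,-1,-2.1,-3.1,0,-0.1,1.6,0,-1,-2.7,-4.1,0,-0.1,1.8,0]

```text
time: 6.48
tcp_pos: [630.9, -112.7, 267.2]
ee_rot: [0.999, 0.047, 0.002, -0.003]
ft_force: [0.9, -0.5, -1.1]
finger_gap: 22.0
```

>>> jog_arm:
  rows: [-1,-0.3,-1.1,0,0,0,0,-1,-0.6,-2.2,0,0,0,0,-1,-0.9,-3.3,-0.2,0,0,0,-1,-1.2,-4.4,-0.8,0,0,0,-1,-1.4,-5.4,-1.6,0,0,0]

```text
time: 6.9
tcp_pos: [588.9, -276.3, 219.7]
ee_rot: [0.999, 0.047, 0.003, -0.004]
ft_force: [0.9, -0.3, -1.7]
finger_gap: 22.0
```

```bash
python3 - <<'E'
from h import *
c=cap("top"); save(c,"ret_top.png",(230,130,450,290),3.5)
c=cap("side"); save(c,"ret_side.png",(130,80,450,340),2.4)
s=manip.read_state(); print(s["tcp_pos"],s["ee_rot"],s["ft_force"],s["joint_pos"])
E
```

```text
[ 582.887 -282.175  213.539] [ 0.999  0.042 -0.004 -0.004] [-0.634 -1.512 -1.257] [ 0.698  0.778 -0.62   1.462  0.478  1.066 -1.509]
```

View pics/ret_top.png

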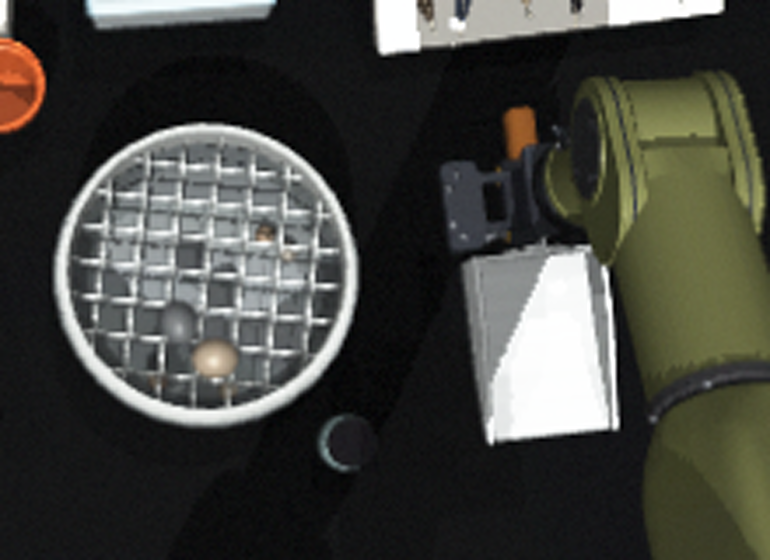

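View pics/ret_side.png

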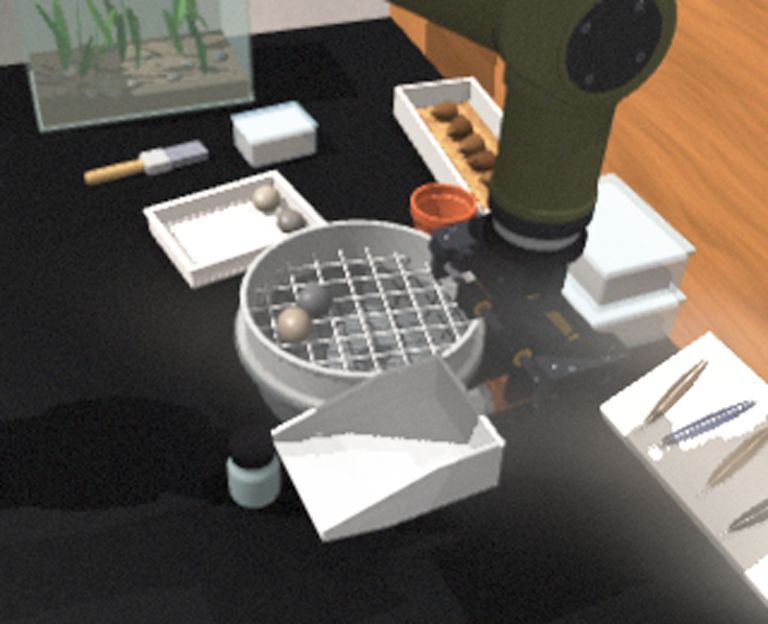

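>>> jog_arm:
  rows: [-1,0,-0.4,-1.1,0,0,0,-1,0,-0.8,-2.3,0,0,0,-1,0,-1.1,-3.5,0,0,0,-1,0,-1.1,-4.6,0,0,0,-1,0,-1.1,-5.2,0,0,0]

```text
time: 7.42
tcp_pos: [579.7, -314.2, 52.5]
ee_rot: [0.999, 0.042, -0.007, -0.006]
ft_force: [-0.4, 1.1, -2.6]
finger_gap: 22.2
```

>>> jog_arm:
  rows: [-1,0,0,-0.2,0,0,0,-1,0,0,-0.4,0,0,0,-1,0,0,-0.6,0,0,0,-1,0,0,-0.7,0,0,0,-1,0,0,-0.7,0,0,0]

```text
time: 7.83
tcp_pos: [580.3, -314.1, 32.1]
ee_rot: [0.999, 0.042, -0.006, -0.006]
ft_force: [0.2, 0.2, -2.0]
finger_gap: 21.9
```

>>> jog_arm:
  rows: [-1,0,0,-0.1,0,0,0,-1,0,0,-0.2,0,0,0,-1,0,0,-0.25,0,0,0,-1,0,0,-0.3,0,0,0,-1,0,0,-0.3,0,0,0]

```text
time: 8.25
tcp_pos: [580.4, -314.1, 23.1]
ee_rot: [0.999, 0.042, -0.006, -0.006]
ft_force: [-0.5, 0.6, -0.7]
finger_gap: 22.0
```

```bash
python3 - <<'E'
from h import *
c=cap("side"); save(c,"down1.png",(230,230,450,400),3.5)
s=manip.read_state(); print(s["tcp_pos"],s["ee_rot"],s["ft_force"],s["moment"])
E
```

```text
[ 580.397 -314.133   23.157] [ 0.999  0.042 -0.006 -0.006] [ 0.553  0.252 -1.224] [-0.048 -0.079  0.021]
```

View pics/down1.png

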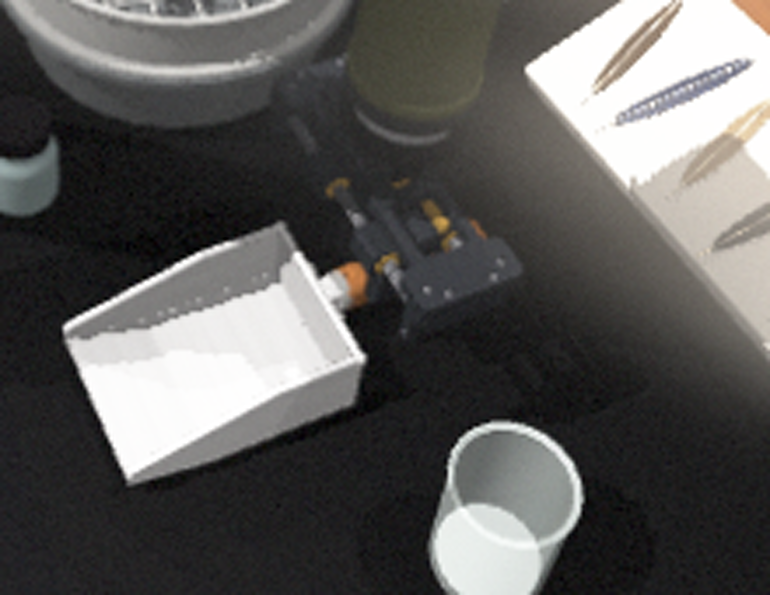

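>>> jog_arm:
  rows: [-1,0,0,-0.05,0,0,0,-1,0,0,-0.05,0,0,0,0,0,0,-0.05,0,0,0,0,0,0,-0.05,0,0,0,0,0,0,-0.05,0,0,0]

```text
time: 8.72
tcp_pos: [579.9, -314.3, 21.5]
ee_rot: [0.999, 0.042, -0.007, -0.006]
ft_force: [0.7, -0.1, 0.5]
finger_gap: 39.9
```

>>> jog_arm:
  rows: [0,0,0,0,0,0,0,0,0,0,0.6,0,0,0,0,0,0,1.6,0,0,0,0,0,0,2.8,0,0,0,0,0,0,4.0,0,0,0]

```text
time: 9.13
tcp_pos: [579.0, -314.1, 142.0]
ee_rot: [0.999, 0.042, -0.008, -0.007]
ft_force: [1.2, 0.2, -0.4]
finger_gap: 44.2
```

```bash
python3 - <<'E'
from h import *
s=manip.read_state(); print(s["tcp_pos"],s["ee_rot"],s["ft_force"],s["joint_pos"])
c=cap("top"); save(c,"pk_top.png",(235,155,345,260),5.5)
for (u,v) in ((0,0),): pass
c2=cap("side"); save(c2,"pk_side.png",(220,160,450,390),2.6)
E
```

```text
[ 578.994 -314.092  142.022] [ 0.999  0.042 -0.008 -0.007] [ 1.197  0.225 -0.435] [ 0.727  0.877 -0.593  1.482  0.538  0.971 -1.501]
```

View pics/pk_top.png

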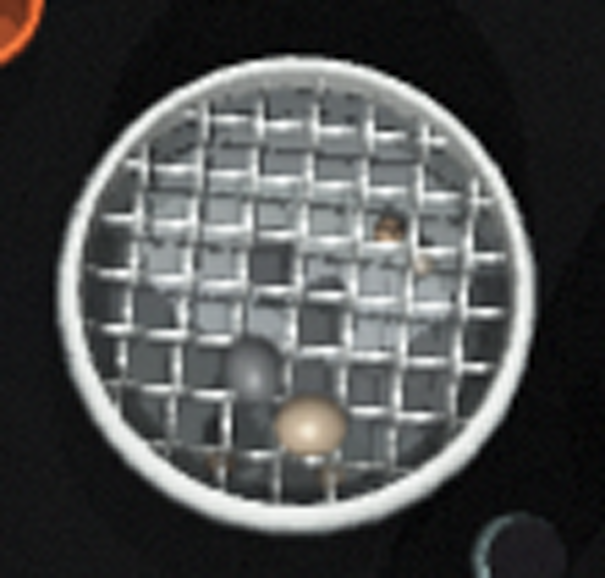

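View pics/pk_side.png

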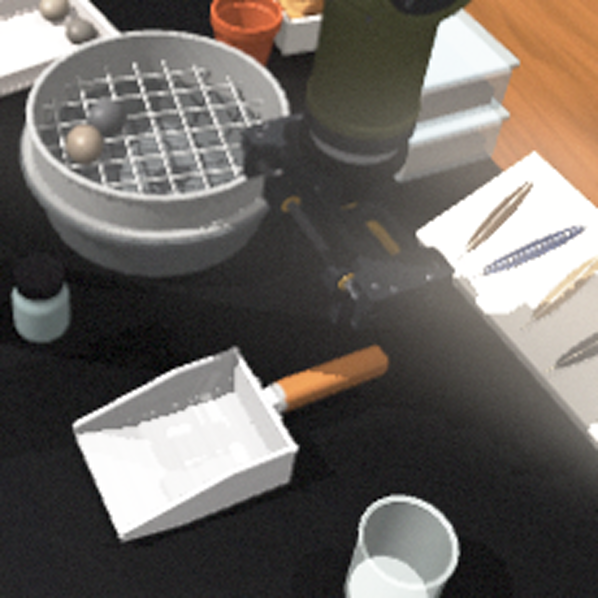

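```bash
cat > st.py <<'E'
from h import *
def ray(c,uv):
    d=rays(c,[uv])[0]@c["T"][:3,:3].T; return c["T"][:3,3],d/np.linalg.norm(d)
def tri(a,b):
    (o1,d1),(o2,d2)=a,b
    A=np.c_[d1,-d2]; t=np.linalg.lstsq(A,o2-o1,rcond=None)[0]
    p,q=o1+t[0]*d1,o2+t[1]*d2; return (p+q)/2,np.linalg.norm(p-q)
E
python3 - <<'E'
from st import *
for n in ("top","side"):
    c=cap(n); P=cloud(c)
    r=np.hypot(P[...,0]-553,P[...,1]+1)
    m=(r<118)&(P[...,2]>98)
    m=cv2.morphologyEx(m.astype(np.uint8),cv2.MORPH_OPEN,np.ones((2,2)))
    print(n)
    for st,ce,l in blobs(m,8):
        q=P[l]; print(st,ce,q.mean(0),q.min(0),q.max(0),c["image"][l].mean(0))
    save(c,n+"_m2.png",(240,160,340,260) if n=="top" else (220,165,345,270),6)
E
```

```text
top
[277 217  11  12 113] [282.044 222.478] [505.426  21.561 108.412] [487.668   5.145  -1.99 ] [523.165  38.14  125.145] [107.451 110.345 111.451]
[286 227  13  12 122] [292.205 232.623] [471.363 -11.04  115.804] [426.937 -33.263  -4.507] [ 489.997   12.779 1500.595] [160.967 148.951 131.648]
side
[246 199  23  24 318] [256.767 210.324] [489.189  -0.275 108.372] [ 268.233 -774.811    4.264] [559.924 120.614 809.277] [134.421 126.236 118.774]
```

View pics/side_m2.png

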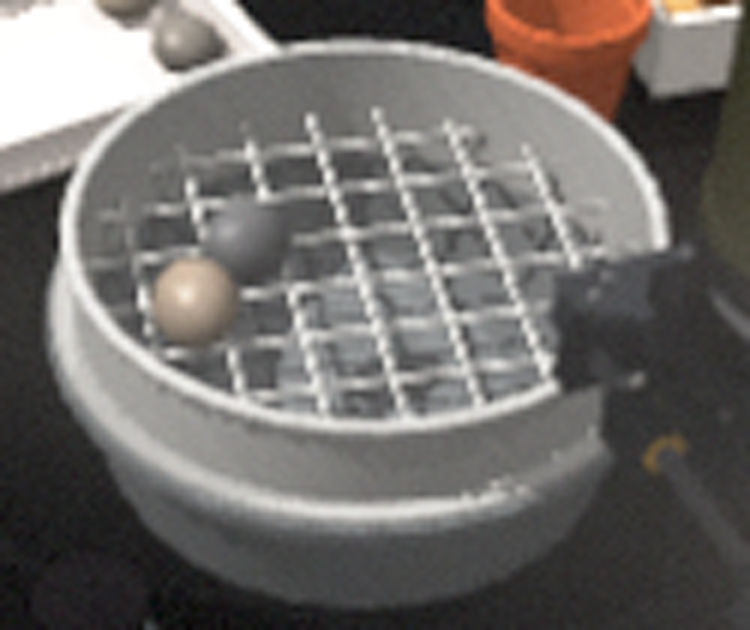

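```bash
python3 - <<'E'
from st import *
t=cap("top"); s=cap("side")
for n,a,b in (("tan",(291.8,232.4),(252.5,215)),("dark",(281.8,222.3),(261.2,204.6))):
    print(n,tri(ray(t,a),ray(s,b)),plane(t,[a],104),plane(s,[b],104))
E
```

```text
tan (array([473.375,  -9.925, 103.684]), np.float64(1.5034608521042552)) [[472.632  -9.747 104.   ]] [[474.022 -10.411 104.   ]]
dark (array([507.238,  22.172, 105.506]), np.float64(1.9807410990390923)) [[506.361  22.424 104.   ]] [[508.728  23.694 104.   ]]
```

>>> jog_arm:
  rows: [0.4,-0.3,0.7,0.6,0,0,0.6,0.4,-0.6,1.8,1.2,0,0,1.4,0.4,-1.0,2.9,1.6,-0.1,-0.1,2.2,0.4,-1.4,4.0,1.9,-0.1,-0.1,3.0,0.4,-1.8,5.1,2.0,-0.1,-0.2,3.8]
  grip_force: 25

```text
time: 9.85
tcp_pos: [524.1, -159.5, 200.0]
ee_rot: [0.971, 0.241, 0.001, 0.001]
ft_force: [0.5, 0.0, -0.3]
finger_gap: 61.8
```

>>> jog_arm:
  rows: [0.4,-0.4,1.1,0,0,0,0.7,0.4,-0.8,2.2,0,0,0,1.4,0.4,-1.2,3.3,0,0,0,2.1,0.4,-1.6,4.4,0,0,0,2.7,0.4,-1.8,5.2,0,0,0,3.0]

```text
time: 10.27
tcp_pos: [467.2, -1.1, 198.9]
ee_rot: [0.92, 0.392, -0.001, -0.001]
ft_force: [0.1, 1.6, -1.5]
finger_gap: 61.8
```

```bash
python3 - <<'E'
from h import *
from scipy.spatial.transform import Rotation as R
s=manip.read_state(); M=R.from_quat(s["ee_rot"]).as_matrix(); print(s["tcp_pos"],s["finger_gap"],s["joint_pos"]); print(M)
print(((np.array([473.5,-10,180])-s["tcp_pos"])/30), (np.pi/4-np.arctan2(M[1,0],M[0,0]))/np.radians(6), np.cross(M[:,2],[0,0,-1])/np.radians(6))
E
```

```text
[467.235  -1.083 198.887] 61.759528249797995 [ 0.419  0.609 -0.815  2.019  0.629  0.784 -1.539]
[[ 0.692  0.722 -0.002]
 [ 0.722 -0.692  0.001]
 [-0.    -0.002 -1.   ]]
[ 0.209 -0.297 -0.63 ] -0.20120459541472202 [-0.009 -0.016 -0.   ]
```

>>> jog_arm:
  rows: [0.4,0.1,-0.2,-0.3,0,0,-0.2,0.4,0.2,-0.3,-0.8,0,0,-0.2,0.4,0.2,-0.3,-1.4,0,0,-0.2,0.4,0.2,-0.3,-1.8,0,0,-0.2,0.4,0.2,-0.3,-1.9,0,0,-0.2]

```text
time: 10.68
tcp_pos: [471.1, -11.1, 139.0]
ee_rot: [0.924, 0.382, -0.003, -0.002]
ft_force: [-0.9, -0.3, 0.5]
finger_gap: 61.7
```

```bash
python3 - <<'E'
from h import *
s=manip.read_state(); print(s["tcp_pos"],s["finger_gap"])
c=cap("side"); save(c,"g1.png",(200,120,360,270),4)
c=cap("top"); save(c,"g1t.png",(235,155,345,260),5)
E
```

```text
[471.129 -11.149 139.001] 61.71759506720356
```

View pics/g1.png

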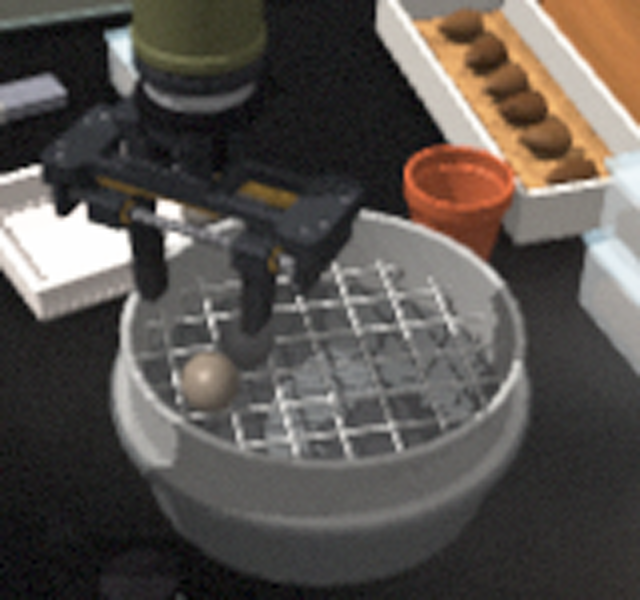

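View pics/g1t.png

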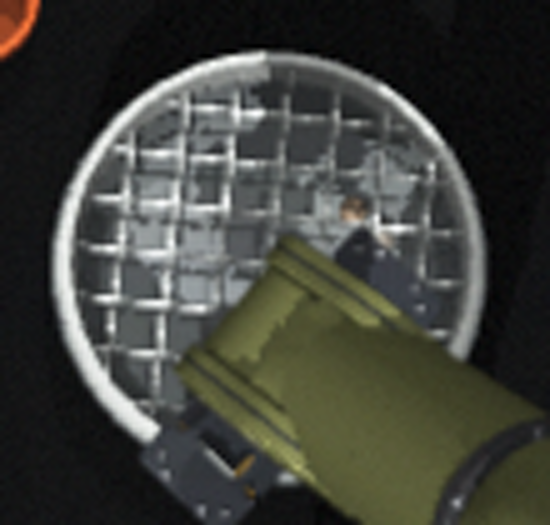

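>>> jog_arm:
  rows: [0.4,0.1,0,-0.4,0,0,0,0.4,0.1,0,-0.8,0,0,0,0.4,0.1,0,-1.2,0,0,0,0.4,0.1,0,-1.4,0,0,0,0.4,0.1,0,-1.5,0,0,0]

```text
time: 11.2
tcp_pos: [475.1, -10.7, 95.2]
ee_rot: [0.924, 0.382, -0.002, -0.001]
ft_force: [-0.3, 0.1, 0.2]
finger_gap: 61.7
```

```bash
python3 - <<'E'
from h import *
s=manip.read_state(); print(s["tcp_pos"],s["finger_gap"],s["ft_force"])
c=cap("side"); save(c,"g2.png",(200,120,360,270),4)
E
```

```text
[475.08  -10.717  95.22 ] 61.73636509751413 [-0.27   0.149  0.227]
```

View pics/g2.png

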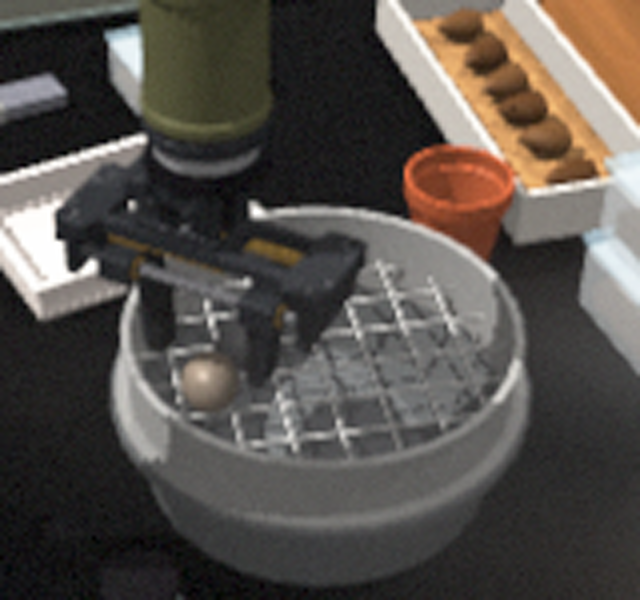

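```bash
python3 - <<'E'
from h import *
c=cap("side"); p=manip.read_state()["tcp_pos"]
for q in (p,p+[0,0,9],[473.5,-10,104]): print((proj(c,[q])[0]-[200,120])*4)
y=np.array([.707,-.707,0])
for s in (-1,1): print((proj(c,[p+s*y*31])[0]-[200,120])*4,(proj(c,[p+s*y*48])[0]-[200,120])*4)
P=cloud(c); m=np.hypot(P[...,0]-473,P[...,1]+10)<28
m&=(P[...,2]>92)&(P[...,2]<128)&(c["image"].max(2)>100)
q=P[m]; print(len(q),q.mean(0),q.min(0),q.max(0))
A=np.c_[2*q,np.ones(len(q))]; x=np.linalg.lstsq(A,(q**2).sum(1),rcond=None)[0]; print("sphere",x[:3],np.sqrt(x[3]+x[:3]@x[:3]))
E
```

```text
[212.096 389.081]
[211.831 379.051]
[209.076 379.765]
[171.893 374.903] [150.165 367.239]
[253.065 403.529] [275.865 411.568]
111 [465.644 -17.262 112.485] [450.093 -30.315  92.119] [481.529   6.264 122.572]
sphere [474.331  -8.321  99.753] 21.89992835497508
```

```bash
python3 - <<'E'
from h import *
c=cap("side"); save(c,"g2z.png",(215,170,295,235),9)
P=cloud(c); im=c["image"]
dark=(im.max(2)<75)&(c["depth"]>0)
p=manip.read_state()["tcp_pos"]; y=np.array([.707,-.707]); x=np.array([.707,.707])
d=P[...,:2]-p[:2]; a=d@y; b=d@x
for s in (-1,1):
    m=dark&(s*a>20)&(s*a<60)&(abs(b)<25)&(P[...,2]>60)&(P[...,2]<150)
    vs,us=np.nonzero(m); q=P[m]
    for z0 in range(80,150,8):
        k=(q[:,2]>=z0)&(q[:,2]<z0+8)
        if k.sum(): print(s,z0,k.sum(),a[m][k].min(),a[m][k].max(),b[m][k].min(),b[m][k].max())
E
```

```text
-1 88 1 -34.12565942141536 -34.12565942141536 -0.5689557325057758 -0.5689557325057758
-1 104 1 -22.159595652712646 -22.159595652712646 1.6431690191844925 1.6431690191844925
-1 112 1 -20.3173370092855 -20.3173370092855 3.9583076503431167 3.9583076503431167
-1 120 4 -41.455775343803126 -31.987208002506947 -11.385911398935189 -1.4682061052903803
-1 128 18 -44.303751946145 -32.742276210838305 -12.114706572279271 7.713261766760952
-1 136 22 -44.61789754031041 -31.406913376185823 -13.988963745066734 6.950249732828322
-1 144 18 -46.90459364626364 -32.03141034543543 -12.177809661663444 7.297858385479262
1 120 3 31.64730813960232 35.90923570498039 -11.00075293673903 -8.457259756103763
1 128 16 29.878806915940135 42.79801319620192 -13.752842554811645 5.200839605123511
1 136 19 28.67657261305028 44.26709796521425 -12.82558205752943 7.004741579914313
1 144 13 30.154010600725112 45.0970731964779 -12.645358459204344 4.68342186318748
```

View pics/g2z.png

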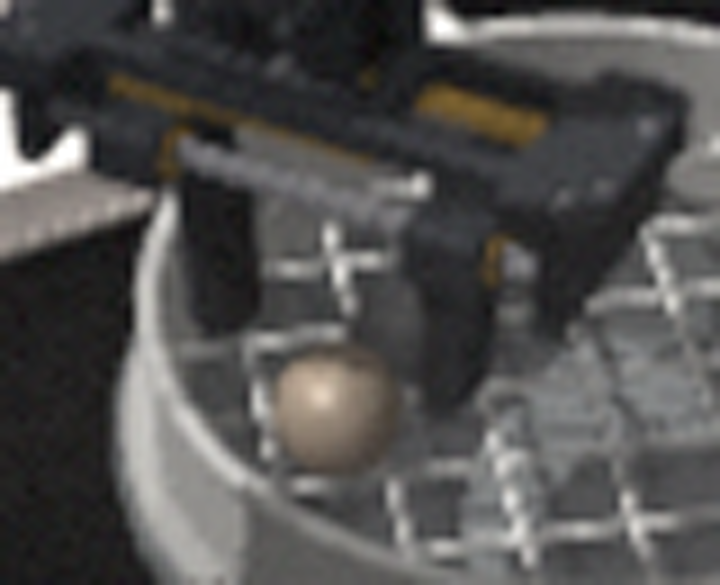

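>>> jog_arm:
  rows: [0.4,0,0,0.6,0,0,0,0.4,0,0,1.2,0,0,0,-0.05,0,0,1.4,0,0,0,-0.05,0,0,1.5,0,0,0,-0.05,0,0,1.5,0,0,0]

```text
time: 11.77
tcp_pos: [475.9, -10.6, 141.6]
ee_rot: [0.924, 0.382, -0.001, -0.001]
ft_force: [0.1, 0.8, -0.1]
finger_gap: 43.6
```

```bash
cat > tips.py <<'E'
from h import *
from scipy.spatial.transform import Rotation as R
import sys
c=cap("side"); save(c,sys.argv[1],(215,140,295,235),6)
s=manip.read_state(); p=s["tcp_pos"]; g=s["finger_gap"]; M=R.from_quat(s["ee_rot"]).as_matrix()
P=cloud(c); im=c["image"]; L=(P-p)@M; dark=(im.max(2)<75)&(c["depth"]>0)
print(p,g)
for sg in (-1,1):
    m=dark&(sg*L[...,1]>g/2-4)&(sg*L[...,1]<g/2+20)&(abs(L[...,0])<16)&(L[...,2]>-60)&(L[...,2]<10)
    print(sg,np.sort(L[m][:,2])[-8:])
print([(proj(c,[p+M[:,1]*sg*g/2])[0]-[215,140])*6 for sg in(-1,1)])
E
python3 tips.py g3.png
```

```text
[475.506 -10.765 140.976] 42.204830809384795
-1 [-33.844 -33.113 -32.444 -31.717 -31.479 -30.8   -30.004 -29.182]
1 [-36.762 -35.82  -34.39  -34.298 -34.18  -33.477 -33.254 -29.707]
[array([184.431, 371.691]), array([269.676, 401.035])]
```

View pics/g3.png

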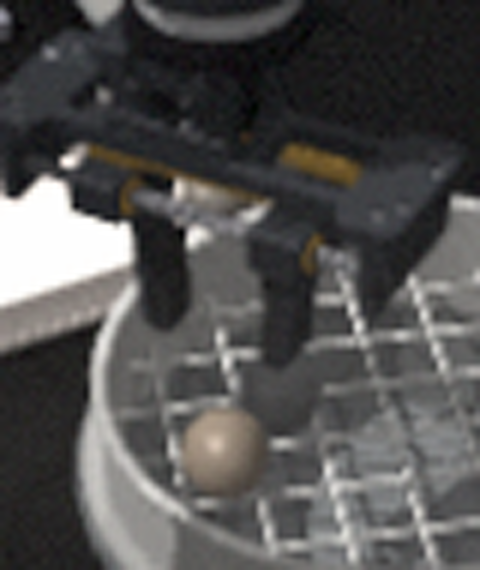

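```bash
python3 - <<'E'
from h import *
c=cap("side")
print("expected tcp px then",proj(c,[[580.7,-315.6,22.6]]),(proj(c,[[580.7,-315.6-11,22.6],[582,-315.6-28,22.6],[582,-315.6-28,48]])-[230,230])*3.5)
# gripper flange/body check now: known geometry: body bottom 64 behind TCP
from scipy.spatial.transform import Rotation as R
s=manip.read_state(); p=s["tcp_pos"]; M=R.from_quat(s["ee_rot"]).as_matrix()
L=(cloud(c)-p)@M
im=c["image"]; dark=(im.max(2)<90)&(c["depth"]>0)&(abs(L[...,1])<100)&(abs(L[...,0])<45)&(L[...,2]<5)
h,e=np.histogram(L[dark][:,2],bins=np.arange(-200,10,10)); print(list(zip(e,h)))
for lo,hi in((-200,-130),(-130,-100),(-100,-75),(-75,-60),(-60,-45),(-45,-30),(-30,0)):
    q=L[dark&(L[...,2]>lo)&(L[...,2]<hi)]
    if len(q): print(lo,hi,len(q),q.min(0),q.max(0))
E
```

```text
expected tcp px then [[333.812 315.183]] [[370.383 311.677]
 [383.306 332.508]
 [388.259 310.149]]
[(np.int64(-200), np.int64(157)), (np.int64(-190), np.int64(106)), (np.int64(-180), np.int64(65)), (np.int64(-170), np.int64(42)), (np.int64(-160), np.int64(98)), (np.int64(-150), np.int64(120)), (np.int64(-140), np.int64(778)), (np.int64(-130), np.int64(186)), (np.int64(-120), np.int64(244)), (np.int64(-110), np.int64(163)), (np.int64(-100), np.int64(63)), (np.int64(-90), np.int64(14)), (np.int64(-80), np.int64(56)), (np.int64(-70), np.int64(50)), (np.int64(-60), np.int64(54)), (np.int64(-50), np.int64(53)), (np.int64(-40), np.int64(43)), (np.int64(-30), np.int64(0)), (np.int64(-20), np.int64(0)), (np.int64(-10), np.int64(0))]
-200 -130 1366 [ -39.178  -95.704 -199.745] [  34.895   92.73  -130.088]
-130 -100 593 [ -38.404  -90.923 -129.992] [  29.501   92.316 -100.122]
-100 -75 106 [-35.791 -82.538 -99.917] [ 29.79   84.595 -75.027]
-75 -60 77 [-13.304 -36.985 -74.925] [  8.189  37.425 -60.38 ]
-60 -45 81 [-11.645 -36.116 -59.953] [  9.632  35.417 -45.335]
-45 -30 69 [-13.471 -36.737 -44.609] [  8.679  34.041 -30.823]
```

```bash
python3 - <<'E'
from h import *
c=cap("side")
a=.083; x=np.array([np.cos(a),np.sin(a),0]); y=np.array([np.sin(a),-np.cos(a),0])
for b in (64,92):
  for sx in(-37,37):
    p=np.array([580.7,-315.6,22.6])+x*sx+y*93.5+[0,0,b]
    print(b,sx,(proj(c,[p])[0]-[230,230])*3.5)
from scipy.spatial.transform import Rotation as R
s=manip.read_state(); p=s["tcp_pos"]; M=R.from_quat(s["ee_rot"]).as_matrix()
for b in (64,92):
  for sx in(-37,37):
   for sy in (-93,93):
    print(b,sx,sy,(proj(c,[p+M@[sx,sy,-b]])[0]-[215,140])*6)
E
```

```text
64 -37 [400.337 382.125]
64 37 [507.259 338.686]
92 -37 [406.895 355.535]
92 37 [516.067 311.854]
64 -37 -93 [-14.067 253.713]
64 -37 93 [385.046 388.218]
64 37 -93 [ 78.938 164.343]
64 37 93 [463.256 286.572]
92 -37 -93 [-19.548 199.136]
92 -37 93 [387.164 332.764]
92 37 -93 [ 75.388 110.863]
92 37 93 [466.741 232.097]
```

```bash
python3 - <<'E'
from h import *
c=cap("side"); save(c,"g4.png",(190,90,320,240),4)
E
```

```text
(no output)
```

View pics/g4.png

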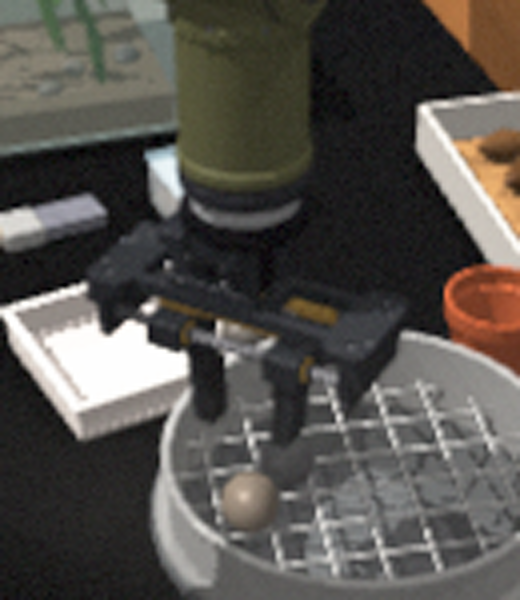

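>>> jog_arm:
  rows: [0.4,0,0,0,0,0,0,0.4,0,0,-0.3,0,0,0,0.4,-0.1,0,-0.9,0,0,0,0.4,-0.1,0,-1.4,0,0,0,0.4,-0.1,0,-1.6,0,0,0]
  grip_force: 15

```text
time: 12.38
tcp_pos: [470.5, -10.9, 90.2]
ee_rot: [0.924, 0.383, -0.004, -0.002]
ft_force: [-0.5, -0.4, 0.6]
finger_gap: 61.5
```

>>> jog_arm:
  rows: [0.4,0,0,0,0,0,0,0,0,0,0,0,0,0,-0.15,0,0,0,0,0,0,-0.15,0,0,0,0,0,0,-0.15,0,0,0,0,0,0]

```text
time: 12.8
tcp_pos: [471.0, -10.9, 90.7]
ee_rot: [0.924, 0.383, -0.004, -0.002]
ft_force: [1.1, -0.1, -0.0]
finger_gap: 38.3
```

```bash
python3 tips.py g5.png
```

```text
[470.965 -10.882  90.681] 37.716723366241794
-1 [-31.868 -31.852 -30.876 -30.808 -30.557 -21.221  -0.838   1.242]
1 [-33.381 -33.101 -30.916 -30.481 -18.342 -14.94  -11.225  -7.758]
[array([182.616, 461.034]), array([256.465, 487.612])]
```

View pics/g5.png

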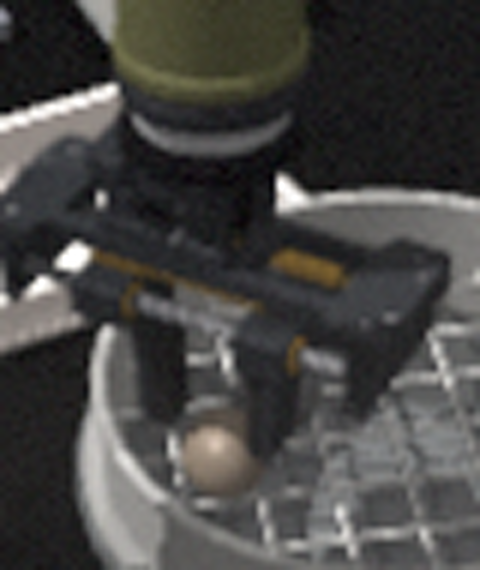

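>>> jog_arm:
  rows: [0.4,0,0,0,0,0,0,0.4,0,0,0,0,0,0,0.4,0.1,0,0,0,0,0,0.4,0.1,0,-0.2,0,0,0,0.4,0.1,0,-0.4,0,0,0]

```text
time: 13.27
tcp_pos: [474.5, -10.9, 78.4]
ee_rot: [0.924, 0.382, -0.003, -0.002]
ft_force: [-0.2, -0.6, 0.3]
finger_gap: 61.6
```

```bash
python3 tips.py g6.png; python3 - <<'E'
from rig import manip; print(manip.read_state()["ft_force"])
E
```

```text
[473.531 -11.038  77.276] 61.90070856614119
-1 [-32.963 -31.881 -31.845 -31.558 -31.46  -31.044 -12.34  -12.193]
1 [-36.756 -36.458 -35.295 -34.938 -33.711 -32.947 -31.795 -28.211]
[array([165.982, 473.613]), array([286.236, 517.35 ])]
[-0.70932142 -0.31847791 -0.16027443]
```

View pics/g6.png

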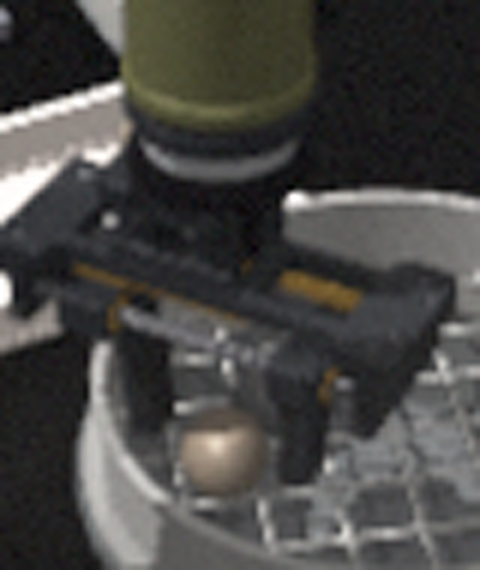

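>>> jog_arm:
  rows: [0.4,0,0,-0.1,0,0,0,0.4,0,0,-0.25,0,0,0,0.4,0,0,-0.35,0,0,0,0.4,0,0,-0.35,0,0,0,0.4,0,0,-0.35,0,0,0]
  grip_force: 25

```text
time: 13.73
tcp_pos: [473.3, -11.0, 66.6]
ee_rot: [0.924, 0.383, -0.005, -0.002]
ft_force: [0.2, 1.5, 0.2]
finger_gap: 62.0
```

>>> jog_arm:
  rows: [-1,0,0,0,0,0,0,-1,0,0,0,0,0,0,-1,0,0,0,0,0,0,-1,0,0,0,0,0,0,-1,0,0,0,0,0,0]

```text
time: 14.15
tcp_pos: [472.9, -10.5, 66.7]
ee_rot: [0.924, 0.383, -0.005, -0.002]
ft_force: [-0.8, 0.9, 1.8]
finger_gap: 39.3
```

>>> jog_arm:
  rows: [-1,0,0,0.3,0,0,0,-1,0,0,0.8,0,0,0,-1,0,0,1.6,0,0,0,-1,0,0,2.4,0,0,0,-1,0,0,3.0,0,0,0]

```text
time: 14.57
tcp_pos: [473.1, -10.6, 158.1]
ee_rot: [0.924, 0.383, -0.004, -0.002]
ft_force: [0.5, 0.6, -0.7]
finger_gap: 39.5
```

```bash
python3 tips.py g7.png
```

```text
[474.909 -10.202 160.554] 39.59503504613892
-1 [-31.129 -31.028 -30.384 -30.133 -29.606 -28.255 -27.697 -25.091]
1 [-31.768 -31.646 -31.419 -30.918 -30.857 -28.994 -28.268 -26.155]
[array([183.924, 337.219]), array([264.896, 364.652])]
```

View pics/g7.png

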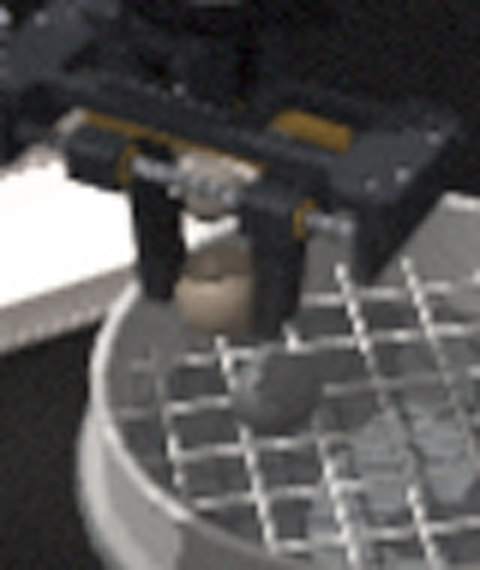

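>>> jog_arm:
  rows: [-1,-0.1,0.6,0.2,0,0,0,-1,-0.3,1.7,0.2,0,0,0,-1,-0.5,2.9,0.2,0,0,0,-1,-0.7,4.1,0.2,0,0,0,-1,-0.9,5.3,0.2,0,0,0]

```text
time: 15.03
tcp_pos: [447.6, 149.7, 166.2]
ee_rot: [0.924, 0.382, -0.002, -0.001]
ft_force: [1.1, -0.3, -0.6]
finger_gap: 39.4
```

>>> jog_arm:
  rows: [-1,-0.2,1.2,0,0,0,0,-1,-0.4,2.4,-0.4,0,0,0,-1,-0.6,3.5,-1.1,0,0,0,-1,-0.7,4.4,-1.9,0,0,0,-1,-0.7,4.6,-2.5,0,0,0]

```text
time: 15.45
tcp_pos: [424.8, 294.3, 90.0]
ee_rot: [0.923, 0.385, -0.001, -0.004]
ft_force: [1.0, 0.8, -1.0]
finger_gap: 39.5
```

```bash
python3 - <<'E'
from h import *
s=manip.read_state(); print(s["tcp_pos"],s["ee_rot"],s["finger_gap"],s["joint_pos"])
c=cap("side"); save(c,"p1.png",(150,80,320,220),4.4)
print((np.array([426,287,-13])-s["tcp_pos"])/30)
E
```

```text
[424.827 294.287  90.032] [ 0.923  0.385 -0.001 -0.004] 39.54804950602607 [-0.329  0.803 -0.604  1.981  0.785  0.604 -2.244]
[ 0.039 -0.243 -3.434]
```

View pics/p1.png

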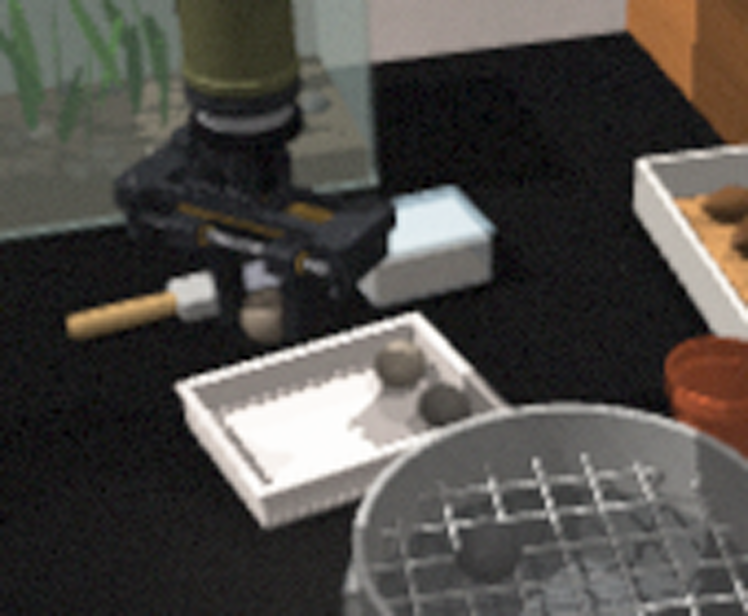

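>>> jog_arm:
  rows: [-1,0,-0.2,-0.8,0,0,0,-1,0,-0.2,-1.6,0,0,0,-1,0,-0.2,-2.3,0,0,0,-1,0,-0.2,-2.8,0,0,0,-1,0,-0.2,-2.9,0,0,0]

```text
time: 15.92
tcp_pos: [423.4, 283.1, -1.7]
ee_rot: [0.923, 0.385, -0.005, -0.001]
ft_force: [0.5, 0.3, -0.8]
finger_gap: 39.7
```

>>> jog_arm:
  rows: [-1,0,0,-0.1,0,0,0,-1,0,0,-0.2,0,0,0,-1,0,0,-0.3,0,0,0,-1,0,0,-0.3,0,0,0,-1,0,0,-0.3,0,0,0]

```text
time: 16.33
tcp_pos: [423.7, 283.3, -10.2]
ee_rot: [0.923, 0.384, -0.005, -0.001]
ft_force: [-0.3, 0.3, -0.4]
finger_gap: 39.6
```

```bash
python3 - <<'E'
from h import *
s=manip.read_state(); print(s["tcp_pos"],s["ft_force"],s["finger_gap"])
c=cap("side"); save(c,"p2.png",(150,80,320,220),4.4)
E
```

```text
[423.746 283.282 -10.172] [-0.267  0.339 -0.442] 39.64399937915093
```

View pics/p2.png

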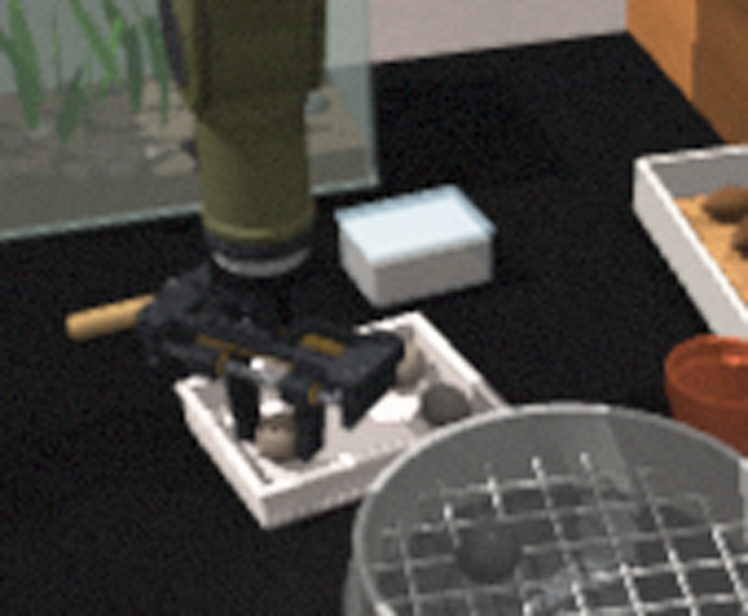

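>>> jog_arm:
  rows: [-1,0,0,-0.05,0,0,0,-1,0,0,-0.1,0,0,0,-1,0,0,-0.15,0,0,0,-1,0,0,-0.15,0,0,0,-1,0,0,-0.15,0,0,0]

```text
time: 16.8
tcp_pos: [424.9, 284.4, -13.1]
ee_rot: [0.923, 0.385, -0.003, -0.001]
ft_force: [0.8, -0.9, 12.8]
finger_gap: 39.8
```

Contact (13 N up). Release gently and rise.

>>> jog_arm:
  rows: [-1,0,0,0.05,0,0,0,0.1,0,0,0.05,0,0,0,0.2,0,0,0.05,0,0,0,0.2,0,0,0.05,0,0,0,0.2,0,0,0.1,0,0,0]

```text
time: 17.22
tcp_pos: [424.6, 284.1, -10.5]
ee_rot: [0.923, 0.385, -0.004, -0.001]
ft_force: [0.1, 0.6, -0.7]
finger_gap: 52.8
```

>>> jog_arm:
  rows: [0.2,0,0,0.5,0,0,0,0.2,0,0,1.5,0,0,0,0.2,0,0,2.7,0,0,0,0.2,0,-0.6,4.0,0,0,0,0.4,0.2,-1.5,5.2,0,0,0]

```text
time: 17.63
tcp_pos: [428.7, 244.6, 143.7]
ee_rot: [0.922, 0.387, -0.003, -0.003]
ft_force: [1.0, -0.5, -0.2]
finger_gap: 57.3
```

```bash
python3 - <<'E'
from st import *
s=manip.read_state(); print(s["tcp_pos"],s["ee_rot"],s["finger_gap"])
c=cap("side"); save(c,"p3.png",(150,80,350,270),3.2)
t=cap("top"); save(t,"p3t.png",(160,150,345,275),4)
print((np.array([507,23,160])-s["tcp_pos"])/30)
E
```

```text
[428.658 244.633 143.662] [ 0.922  0.387 -0.003 -0.003] 57.346636710663496
[ 2.611 -7.388  0.545]
```

View pics/p3.png

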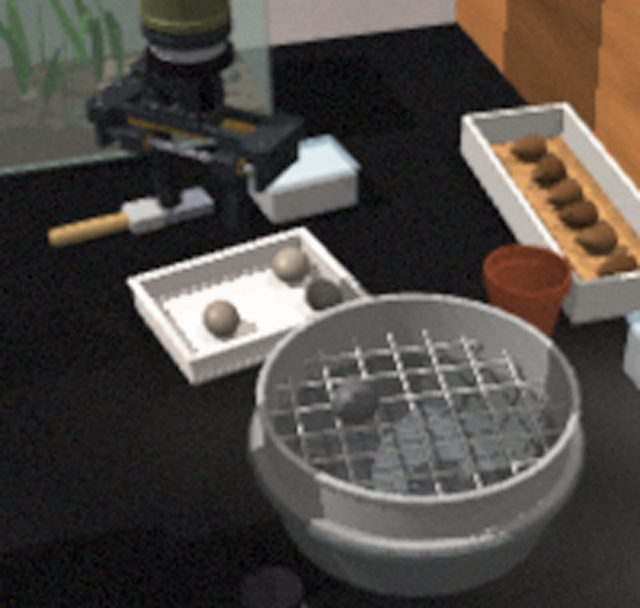

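View pics/p3t.png

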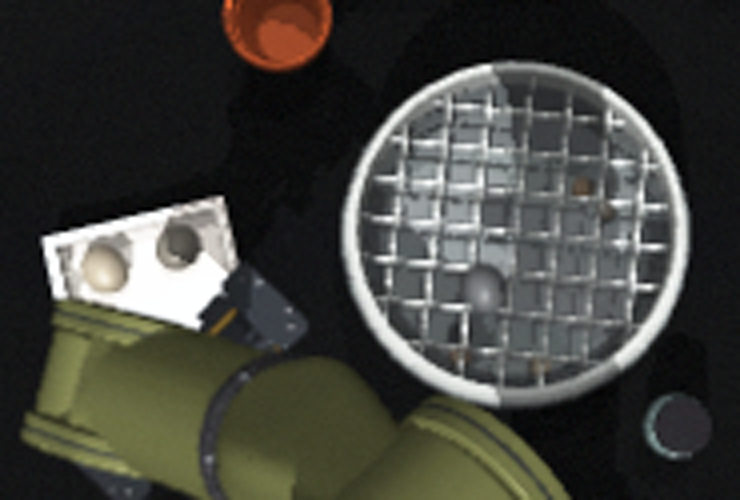

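>>> jog_arm:
  rows: [0.4,0.4,-0.9,0.4,0,0,0,0.4,0.8,-2.1,0.5,0,0,0,0.4,1.2,-3.3,0.5,0,0,0,0.4,1.6,-4.5,0.5,0,0,0,0.4,2.0,-5.7,0.5,0,0,0]

```text
time: 18.15
tcp_pos: [492.9, 66.4, 159.5]
ee_rot: [0.924, 0.382, -0.001, -0.0]
ft_force: [-0.4, 1.3, -0.4]
finger_gap: 62.1
```

>>> jog_arm:
  rows: [0.4,0.3,-0.8,0,0,0,0,0.4,0.6,-1.4,0,0,0,0,0.4,0.6,-1.6,0,0,0,0,0.4,0.6,-1.6,-0.4,0,0,0,0.4,0.6,-1.6,-1.0,0,0,0]

```text
time: 18.57
tcp_pos: [511.5, 19.6, 129.8]
ee_rot: [0.924, 0.382, -0.0, -0.001]
ft_force: [0.6, -0.1, 0.6]
finger_gap: 61.4
```

```bash
python3 tips.py g8.png; python3 - <<'E'
from rig import manip; import numpy as np; s=manip.read_state(); print(s["ee_rot"],(np.array([507,23,67])-s["tcp_pos"])/30)
E
```

```text
[508.847  19.277 126.324] 61.696551004055166
-1 [-36.342 -36.184 -35.653 -35.24  -34.558 -34.063 -33.119 -32.001]
1 [-39.544 -39.164 -38.777 -37.955 -35.649 -35.474 -34.84  -33.518]
[array([220.049, 335.512]), array([341.124, 376.394])]
[ 0.92387563  0.38267659 -0.00326505 -0.00133764] [-0.06156551  0.12410001 -1.97748131]
```

View pics/g8.png

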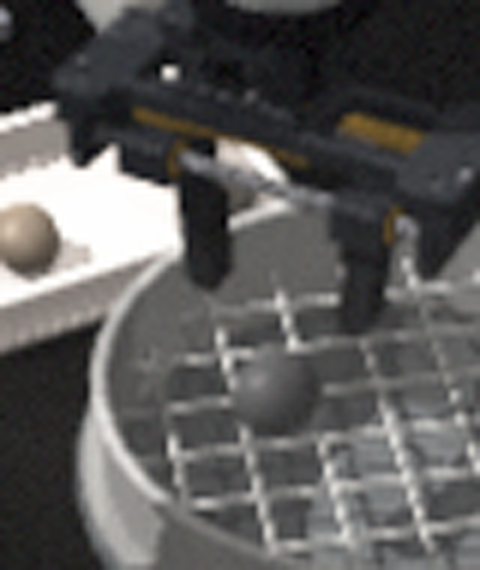

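>>> jog_arm:
  rows: [0.4,0,0.1,-0.5,0,0,0,0.4,-0.1,0.1,-1.0,0,0,0,0.4,-0.1,0.1,-1.5,0,0,0,0.4,-0.1,0.1,-1.8,0,0,0,0.4,-0.1,0.1,-1.9,0,0,0]

```text
time: 19.03
tcp_pos: [504.6, 23.4, 68.2]
ee_rot: [0.923, 0.384, -0.004, -0.002]
ft_force: [0.1, -0.1, 0.3]
finger_gap: 61.9
```

>>> jog_arm:
  rows: [0.4,0,0,-0.1,0,0,0,0.4,0,0,-0.1,0,0,0,-1,0,0,-0.1,0,0,0,-1,0,0,-0.1,0,0,0,-1,0,0,-0.1,0,0,0]

```text
time: 19.45
tcp_pos: [505.1, 23.4, 65.7]
ee_rot: [0.924, 0.384, -0.004, -0.002]
ft_force: [-0.8, -0.5, -0.8]
finger_gap: 44.0
```

>>> jog_arm:
  rows: [-1,0,0,0,0,0,0,-1,0,0,0,0,0,0,-1,0,0,0.3,0,0,0,-1,0,0,0.8,0,0,0,-1,0,0,1.4,0,0,0]

```text
time: 19.87
tcp_pos: [503.9, 23.4, 108.0]
ee_rot: [0.923, 0.384, -0.005, -0.002]
ft_force: [0.0, 1.0, -1.2]
finger_gap: 35.6
```

```bash
python3 tips.py g9.png
```

```text
[505.958  24.143 111.216] 35.8389852877244
-1 [-34.311 -33.019 -30.981 -30.617 -29.711 -29.359 -29.198 -27.658]
1 [-31.245 -31.168 -30.985 -30.051 -28.814 -28.124 -27.644 -25.816]
[array([236.438, 364.356]), array([305.936, 387.935])]
```

View pics/g9.png

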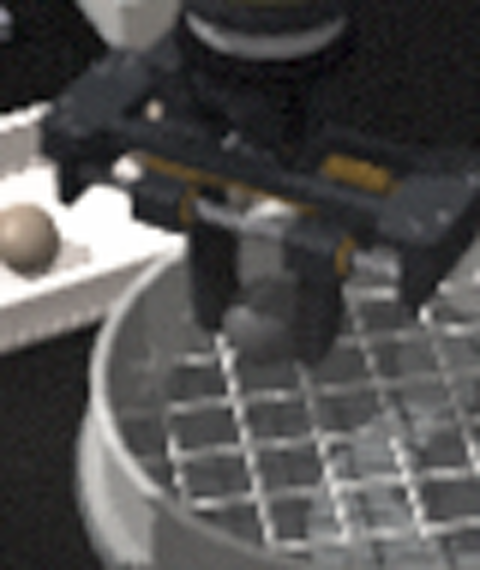

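>>> jog_arm:
  rows: [-1,0,0,0.7,0,0,0,-1,0,0,1.6,0,0,0,-1,-0.1,0.6,2.0,0,0,0,-1,-0.2,1.7,2.0,0,0,0,-1,-0.4,2.9,2.0,0,0,0]

```text
time: 20.33
tcp_pos: [494.7, 110.4, 172.2]
ee_rot: [0.924, 0.381, -0.002, -0.001]
ft_force: [0.7, 0.5, -1.5]
finger_gap: 35.6
```

>>> jog_arm:
  rows: [-1,-0.1,1.2,0,0,0,0,-1,-0.3,2.4,0,0,0,0,-1,-0.5,3.6,0,0,0,0,-1,-0.7,4.8,0,0,0,0,-1,-0.9,5.8,-0.3,0,0,0]

```text
time: 20.75
tcp_pos: [467.2, 288.3, 164.7]
ee_rot: [0.924, 0.382, -0.0, -0.002]
ft_force: [0.6, 0.6, -1.1]
finger_gap: 35.9
```

```bash
python3 - <<'E'
from h import *
s=manip.read_state(); print(s["tcp_pos"],s["ee_rot"],s["finger_gap"],s["joint_pos"])
print((np.array([467,318,-10])-s["tcp_pos"])/30)
E
```

```text
[467.162 288.284 164.698] [ 0.924  0.382 -0.    -0.002] 35.870671880526466 [-0.213  0.736 -0.722  1.829  0.642  0.824 -2.047]
[-0.005  0.991 -5.823]
```

>>> jog_arm:
  rows: [-1,0,0.6,-0.8,0,0,0,-1,0,1.0,-1.9,0,0,0,-1,0,1.0,-3.0,0,0,0,-1,0,1.0,-4.0,0,0,0,-1,0,1.0,-4.6,0,0,0]

```text
time: 21.17
tcp_pos: [465.3, 317.2, 23.9]
ee_rot: [0.924, 0.383, -0.002, -0.002]
ft_force: [0.8, -0.4, -0.4]
finger_gap: 35.4
```

```bash
python3 - <<'E'
from h import *
s=manip.read_state(); print(s["tcp_pos"],s["ee_rot"],s["finger_gap"])
c=cap("side"); save(c,"q1.png",(150,80,320,220),4.4)
E
```

```text
[465.326 317.222  23.865] [ 0.924  0.383 -0.002 -0.002] 35.41911741994373
```

View pics/q1.png

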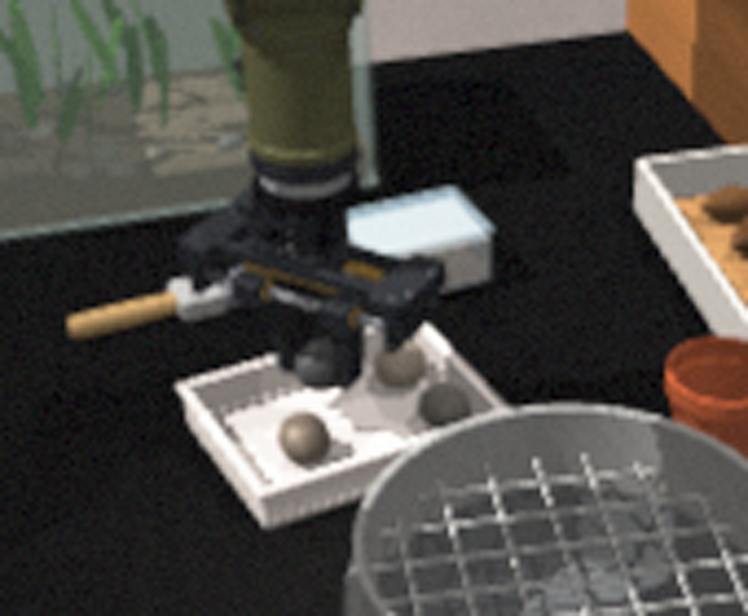

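>>> jog_arm:
  rows: [-1,0,0,-0.3,0,0,0,-1,0,0,-0.6,0,0,0,-1,0,0,-0.9,0,0,0,-1,0,0,-1.0,0,0,0,-1,0,0,-1.05,0,0,0]

```text
time: 21.63
tcp_pos: [464.5, 316.1, -9.8]
ee_rot: [0.924, 0.383, -0.004, -0.001]
ft_force: [-0.2, 0.6, -0.5]
finger_gap: 35.7
```

>>> jog_arm:
  rows: [-1,0,0,-0.05,0,0,0,-1,0,0,-0.08,0,0,0,-1,0,0,-0.12,0,0,0,-1,0,0,-0.12,0,0,0,-1,0,0,-0.12,0,0,0]

```text
time: 22.05
tcp_pos: [465.0, 316.5, -12.6]
ee_rot: [0.924, 0.383, -0.003, -0.001]
ft_force: [0.4, -0.7, 3.9]
finger_gap: 35.9
```

>>> jog_arm:
  rows: [-0.05,0,0,0,0,0,0,0.1,0,0,0,0,0,0,0.15,0,0,0,0,0,0,0.15,0,0,0.05,0,0,0,0.15,0,0,0.1,0,0,0]

```text
time: 22.47
tcp_pos: [464.8, 316.4, -9.7]
ee_rot: [0.924, 0.383, -0.003, -0.001]
ft_force: [0.1, 0.3, 0.2]
finger_gap: 50.6
```

>>> jog_arm:
  rows: [0.15,0,0,0.5,0,0,0,0.15,0,0,1.5,0,0,0,0.15,0,0,2.7,0,0,0,0.15,0,0,4.0,0,0,0,0.15,0,0,5.2,0,0,0]

```text
time: 22.88
tcp_pos: [464.3, 316.2, 148.1]
ee_rot: [0.924, 0.383, -0.004, -0.001]
ft_force: [0.3, 0.7, -0.4]
finger_gap: 50.5
```

>>> jog_arm:
  rows: [0.15,0,-0.5,0.8,0,0,0,0.15,0,-1.4,1.4,0,0,0,0.15,0,-2.4,1.6,0,0,0,0.15,-0.2,-3.4,1.8,0,0,0,0.15,-0.4,-4.2,1.8,0,0,0]

```text
time: 23.3
tcp_pos: [452.7, 188.0, 203.2]
ee_rot: [0.924, 0.382, -0.003, -0.001]
ft_force: [0.8, -0.4, -0.2]
finger_gap: 50.9
```

```bash
python3 - <<'E'
from h import *
s=manip.read_state(); print(s["tcp_pos"],s["finger_gap"])
c=cap("side"); save(c,"f1.png",(140,80,440,400),1.85)
t=cap("top"); save(t,"f1t.png",(120,130,460,290),2.3)
E
```

```text
[452.692 187.989 203.18 ] 50.85517503419747
```

View pics/f1.png

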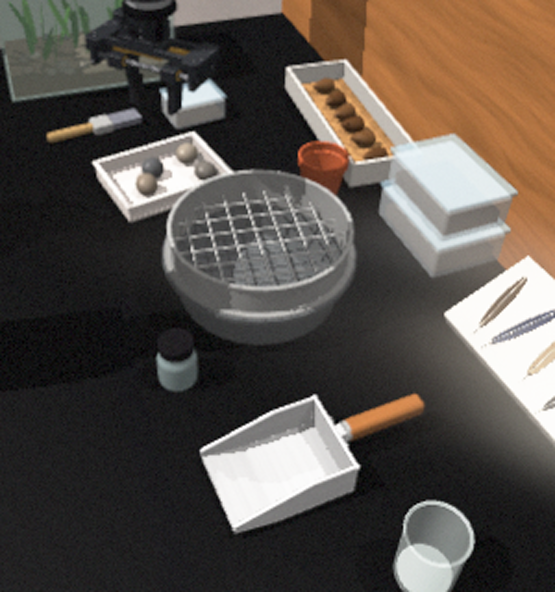

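View pics/f1t.png

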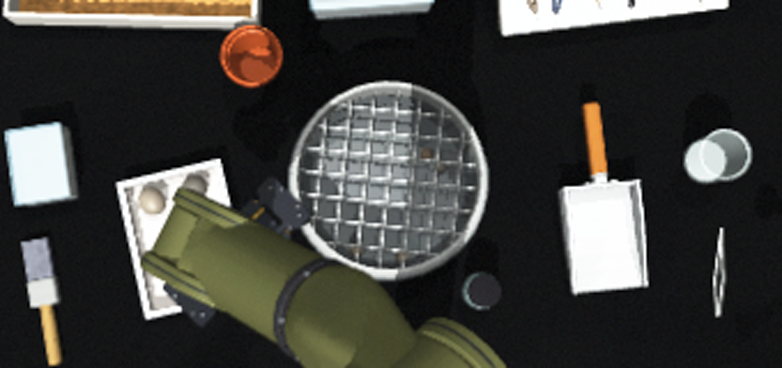

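```bash
python3 - <<'E'
from h import *
t=cap("top"); save(t,"f2t.png",(240,160,338,256),6)
P=cloud(t); r=np.hypot(P[...,0]-553,P[...,1]+1)
hsv=cv2.cvtColor(t["image"],cv2.COLOR_RGB2HSV)
m=(r<125)&(hsv[...,1]>50)
for st,ce,l in blobs(m,3): print(st,ce,P[l][:,2].min(),P[l][:,2].max(),t["image"][l].mean(0))
print("above mesh:",[(st[4],ce) for st,ce,l in blobs((r<122)&(P[...,2]>95)&(t["depth"]>0),3)])
c=cap("side"); save(c,"f2s.png",(220,160,340,265),6)
E
```

```text
[303 195   5   4  15] [305.133 196.533] 17.564448832192284 27.247966385672044 [84.133 73.067 61.6  ]
above mesh: [(np.int32(24), array([251.208, 220.875]))]
```

View pics/f2t.png

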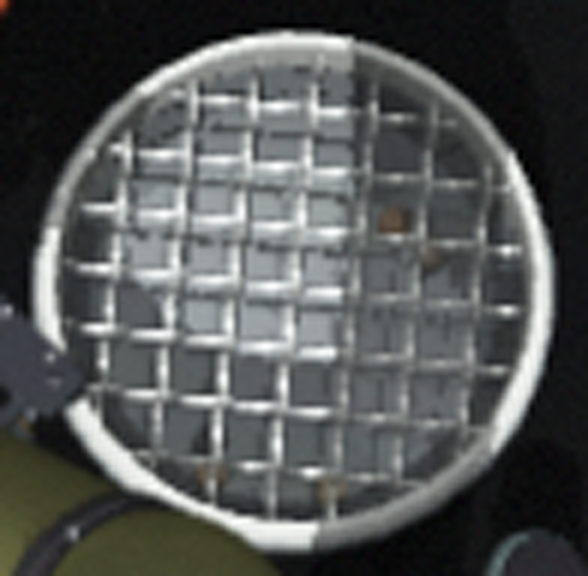

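View pics/f2s.png

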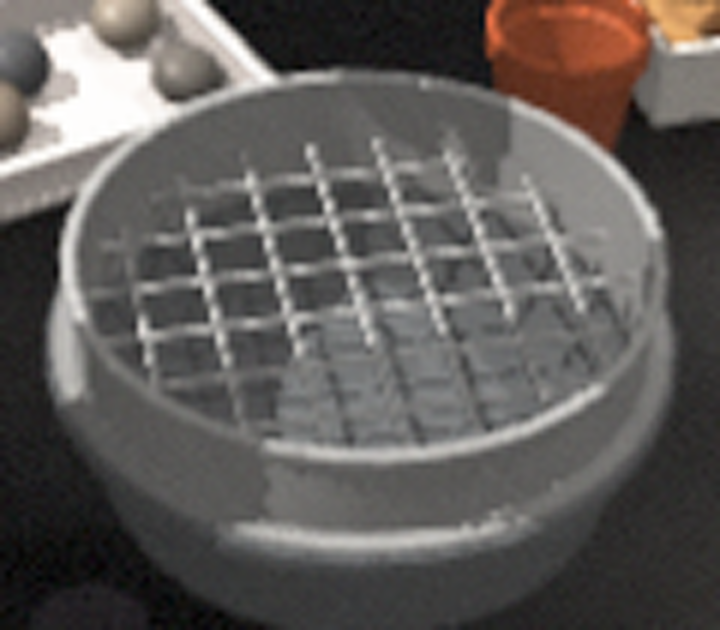

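```bash
python3 - <<'E'
from h import *
for n in("top","side"):
    c=cap(n); P=cloud(c); r=np.hypot(P[...,0]-553,P[...,1]+1)
    m=(c["depth"]>0)&(P[...,2]>9)&(P[...,2]<25)&(r>165)&(P[...,0]>330)&(P[...,0]<760)&(abs(P[...,1])<450)
    print(n,[(st[4],P[l].mean(0)) for st,ce,l in blobs(m,8)])
    m=(c["depth"]>0)&(r<115)&(P[...,2]>5)&(P[...,2]<45)&(c["image"].max(2)<75)
    print([(st[4],P[l].mean(0),c["image"][l].mean(0)) for st,ce,l in blobs(m,6)])
    if n=="top": 
        im=cv2.convertScaleAbs(c["image"][160:256,240:338,::-1],alpha=2.0); cv2.imwrite("pics/f3t.png",cv2.resize(im,None,fx=6,fy=6,interpolation=cv2.INTER_CUBIC))
E
```

```text
top [(np.int32(22), array([744.122, 221.986,  16.247])), (np.int32(8), array([574.808, 315.085,  15.771])), (np.int32(12), array([ 522.215, -263.722,   17.678])), (np.int32(32), array([ 485.995, -373.658,   16.736])), (np.int32(11), array([515.262, 387.101,  16.771])), (np.int32(12), array([479.71 , 378.467,  15.576])), (np.int32(16), array([ 420.26 , -272.321,   16.616])), (np.int32(228), array([ 407.839, -335.27 ,   13.911])), (np.int32(14), array([ 423.887, -291.872,   10.934])), (np.int32(9), array([415.527, 364.885,  15.454])), (np.int32(13), array([386.199, 359.097,  17.88 ]))]
[(np.int32(17), array([640.294, -60.921,   8.313]), array([61.824, 64.647, 66.882])), (np.int32(8), array([602.389, -67.333,  16.97 ]), array([65.375, 61.875, 57.375])), (np.int32(6), array([604.532, -85.064,   7.289]), array([65.667, 69.   , 69.5  ])), (np.int32(11), array([574.988, -84.772,  11.193]), array([63.364, 64.455, 62.636])), (np.int32(10), array([475.121,  52.815,  20.774]), array([53.3, 55.2, 55.9]))]
side [(np.int32(213), array([480.881, 366.938,  17.963])), (np.int32(25), array([529.41 , 342.512,  17.889])), (np.int32(14), array([468.143, 313.511,  19.714])), (np.int32(155), array([421.124, 242.656,  16.998])), (np.int32(24), array([544.96 , 279.289,  20.227])), (np.int32(32), array([436.443, 269.033,  19.957])), (np.int32(84), array([ 385.306, -158.125,   17.131])), (np.int32(1048), array([ 441.833, -324.455,   14.937]))]
[(np.int32(12), array([537.518, 108.505,   7.171]), array([69.083, 69.583, 69.417])), (np.int32(9), array([531.585,  79.369,   7.277]), array([69.444, 68.778, 69.778])), (np.int32(8), array([495.386,  82.93 ,   6.306]), array([67.75 , 67.875, 67.25 ])), (np.int32(9), array([494.045,  47.864,   6.121]), array([70.222, 70.222, 70.778]))]
```

View pics/f3t.png

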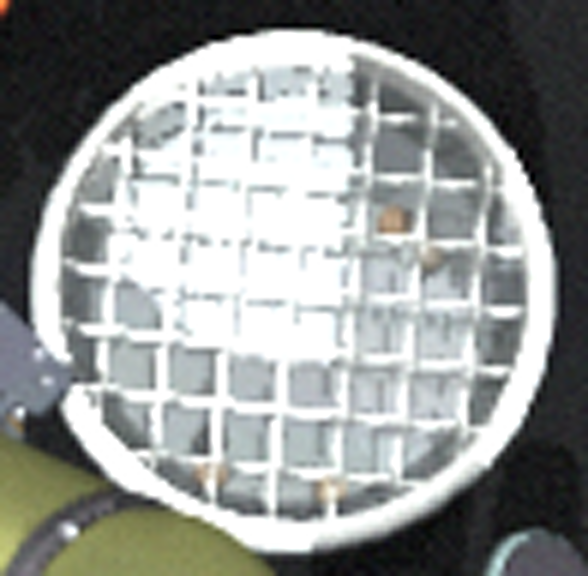

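```bash
python3 -c "
from rig import manip
print(manip.finish_job())"
```

```text
the job is handed in; nothing more can be done
None
```

I tipped the scoop out over the riddle and set it back down flat and empty where it had been. Then I picked both big stones off the mesh and laid them in the white tray. The job was handed in at about 24 s of the 72 s allowed.

**What the last checks showed**
- **Mesh:** both cameras show the mesh clear. The only reading above mesh level was at the edge of the riddle, where the gripper overlapped the picture.
- **Pebbles:** four show plainly in the top view as brown spots below the mesh. The fifth is a dark one. I place it in the tub from its dark patch and a depth reading of about 21 mm above the bench, so it is less certain than the others.
- **Bench:** the depth scan around the riddle and tray found no stray pebbles. The pot, jar, brush, forceps, box and beaker look unmoved.
- **Stones:** both are in the free part of the tray. The first rolled slightly after I let go of it.

**What did not go to plan**
- **TCP height:** the fingertips showed in the pictures about 28 mm higher than the reported TCP. I probably held the scoop handle only near its top, though it did not slip visibly. The first try at a stone closed above it, so I lowered the gripper and used the offset for both stones.
- **Tipping angle:** the scoop reached only about 0.66 rad because joint 6 was close to its limit. The load had already slid out by then.

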